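Chock a row of stain bottles on the laboratory rocker and start it

TASK

Lift the third amber bottle out of the steel tray and lay it down gently on its side on the rocker's platform, in line with the two already lying beside the rail, as the third of the row. Put the orange chock on the platform behind it, slope towards the bottles, and slide it up so that rail, three bottles and chock close up snugly and the row cannot roll apart. Only then turn the red key on the rocker's sloping front fully clockwise to start, and let it spring back to run, leaving the other things on the bench where they are.

Things in the scene. Friction and masses are not known exactly. Their poses are not given: they have to be found in the camera images.
- rocker: White benchtop rocker, fixed, 268 deep (x) x 280 wide (y). Grey control panel on its front (-x, facing the robot) slopes 26 degrees from horizontal, 30 mm high at the foot to 72 mm. The platform above it is aluminium, 15 mm thick, overhangs the panel's top edge by 10 mm and is locked level throughout (the drive starts after a delay). Origin: at bench level, 143 mm behind the front foot; x to the back.
- platform (a point): Centre of the mat's upper surface, 135 mm above the bench; axes as the rocker. The mat runs +-96 mm in x and +-146 mm in y from here.
- rail: Aluminium retaining rail clamped to the platform, fixed: 180 long (its x) x 12 thick (its y) x 22 high, with a black thumbscrew head (35 mm high) 80 mm either side of its middle. Origin: centre of its underside, on the mat. Axes parallel to the rocker's; it sits somewhere towards the platform's -y end and the row runs from it to its +y.
- bottle_a: Amber bottle, paper label, white cap: first of the row, lying on the mat near the rail, axis about along the rail's x, a few mm loose. Cylinder 44 mm diameter x 76 long, then shoulder and cap (35 diameter) at +x: spans x = -38 to +67. Origin: on its axis at mid-cylinder; x along the axis to the cap. It rolls about x, so its y and z point anywhere. 0.1 to 0.2 kg.
- bottle_b: The same kind of bottle, second in the row, beyond bottle_a, a few mm loose.
- bottle_c: The same kind of bottle, third: starts lying in the steel tray, axis within about 0.35 rad of the tray's x.
- chock: Orange rubber wedge, 56 long (x) x 45 (y) x 26 high, 0.09 kg, first loose in the tray. Origin: centre of its underside, z up. Section in y, z (mm): nose at y = -22.5, 3 high; 45-degree slope up to 26 high at y = 0; flat top to the upright back at y = +22.5. With its slope (-y) touching a bottle that lies parallel on the same surface, its origin is 34.7 mm from the bottle's axis.
- chock_grip (a point): Middle of the chock's block part, 11 mm to its +y and 13 mm above its underside, axes as the chock. Gripped here across its 56 mm (its x, upright flat ends) the fingers stay clear of the bottles.
- tray: Shallow steel tray with pale blue liner, fixed, 300 (x) x 240 (y), walls 18 high and 4 thick, floor 4 mm above the bench. Origin: centre of its underside. bottle_c and the chock lie in its two halves (-y and +y side), either way round; the forceps lie near its front (-x) wall.
- start_key (a joint): Rocker's key: 0 = run (at rest, head standing up and down the slope, green dot), grows clockwise as seen by someone facing the panel; start (orange dot) is the stop at 0.87 rad (50 degrees). A spring returns it to 0 when let go: 0.03 N m at 0, 0.13 N m at the stop.
- key_bow (a point): Middle of the key's red head, on the turning axis, 28 mm out from the panel. z = the panel's outward normal (26 degrees from vertical, leaning towards the robot); at rest x = up the slope, y = rocker's y; turns with the key. Head 26 wide (x) x 9 thick (y) x 26 tall (z, 15 to 41 mm off the panel): pinch the 9 mm. A knob stands 12 mm proud 85 mm to its -y; to its +y a flat display.
- forceps: Bystander: steel forceps, 138 x 13 x 6 mm, lying in the tray by its front wall. Origin: underside, about the middle.
- spare_bottle: Bystander: white bottle of the same size with blue cap, standing upright behind the tray. Origin: centre of its base.
- petri: Bystander: stack of petri dishes, 90 diameter x 52 high, on the bench to the rocker's -y side. Origin: centre of its base.
- tip_box: Bystander: blue pipette-tip box, 85 x 122 x 67 mm, on the bench to the rocker's -y side. Origin: centre of its base.
- timer: Bystander: white bench timer, 62 x 62 x 18 mm, on the +y side of the tray. Origin: centre of its base.
- wash_bottle: Bystander: clear wash bottle with red cap, 74 diameter x 205 high, at the back on the -y side. Origin: centre of its base.
Not all that is in view belongs to the job. Leave any black, pink or purple look-alike of the bottle_c alone.

How it is judged:
On the way, in this order (a step that is already met when the one before it is completed fails the run):
1. the third bottle lies on its side on the platform beyond the second, let go (z of bottle_c in the frame of rail between 0.018 and 0.026 m and y of bottle_c in the frame of rail between 0.11 and 0.25 m and x of bottle_c in the frame of rail between -0.06 and 0.06 m and contact force between the fingers and bottle_c below 0.2 N), for 0.2 s.
2. the row is closed up against the rail and the chock stands snugly against the third bottle, let go (x of bottle_a in the frame of rail between -0.03 and 0.03 m and y of bottle_a in the frame of rail between 0.026 and 0.035 m and z of bottle_a in the frame of rail between 0.018 and 0.026 m and angle between the x axis of each of bottle_a, bottle_b, bottle_c, chock and the x axis of rail, either way round below 0.12 rad and x of bottle_b in the frame of rail between -0.03 and 0.03 m and y of bottle_b in the frame of rail between 0.07 and 0.08 m and z of bottle_b in the frame of rail between 0.018 and 0.026 m and x of bottle_c in the frame of rail between -0.03 and 0.03 m and y of bottle_c in the frame of rail between 0.114 and 0.125 m and z of bottle_c in the frame of rail between 0.018 and 0.026 m and y of bottle_c in the frame of chock between -0.04 and -0.03 m and x of bottle_c in the frame of chock between -0.03 and 0.03 m and z of chock in the frame of rail between -0.003 and 0.003 m and contact force between the fingers and bottle_a below 0.2 N and contact force between the fingers and bottle_b below 0.2 N and contact force between the fingers and bottle_c below 0.2 N and contact force between the fingers and chock below 0.2 N), for 0.2 s.
3. the key is turned clockwise to start (within 8 degrees of its stop) (value of joint start_key above 0.73 rad), for 0.05 s.
At the end, for the whole second after the job is handed in: Bottles a, b, c lie still on the mat in order from the rail: slack at most 7, 8, 9 mm, parallel within 7 degrees, within 30 mm of its middle. Chock flat on the mat, slope to the bottles, within 5 mm of touching the third, parallel within 7 degrees, centred within 30 mm. Key back under 0.06 rad (x of bottle_a in the frame of rail between -0.03 and 0.03 m and y of bottle_a in the frame of rail between 0.026 and 0.035 m and z of bottle_a in the frame of rail between 0.018 and 0.026 m and angle between the x axis of each of bottle_a, bottle_b, bottle_c, chock and the x axis of rail, either way round below 0.12 rad and x of bottle_b in the frame of rail between -0.03 and 0.03 m and y of bottle_b in the frame of rail between 0.07 and 0.08 m and z of bottle_b in the frame of rail between 0.018 and 0.026 m and x of bottle_c in the frame of rail between -0.03 and 0.03 m and y of bottle_c in the frame of rail between 0.114 and 0.125 m and z of bottle_c in the frame of rail between 0.018 and 0.026 m and y of bottle_c in the frame of chock between -0.04 and -0.03 m and x of bottle_c in the frame of chock between -0.03 and 0.03 m and z of chock in the frame of rail between -0.003 and 0.003 m and linear speed of each of bottle_a, bottle_b, bottle_c, chock below 0.01 m/s and value of joint start_key below 0.06 rad).
It fails at once if the key is turned towards start before the row is closed up and chocked (value of joint start_key above 0.45 rad and not (((x of bottle_a in the frame of rail between -0.03 and 0.03 m and y of bottle_a in the frame of rail between 0.026 and 0.035 m and z of bottle_a in the frame of rail between 0.018 and 0.026 m and angle between the x axis of bottle_a and the x axis of rail, either way round below 0.12 rad) and (x of bottle_b in the frame of rail between -0.03 and 0.03 m and y of bottle_b in the frame of rail between 0.07 and 0.08 m and z of bottle_b in the frame of rail between 0.018 and 0.026 m and angle between the x axis of bottle_b and the x axis of rail, either way round below 0.12 rad) and (x of bottle_c in the frame of rail between -0.03 and 0.03 m and y of bottle_c in the frame of rail between 0.114 and 0.125 m and z of bottle_c in the frame of rail between 0.018 and 0.026 m and angle between the x axis of bottle_c and the x axis of rail, either way round below 0.12 rad)) and (y of bottle_c in the frame of chock between -0.04 and -0.03 m and x of bottle_c in the frame of chock between -0.03 and 0.03 m and z of chock in the frame of rail between -0.003 and 0.003 m and angle between the x axis of chock and the x axis of rail, either way round below 0.12 rad))).
It fails at once if the third bottle is let go more than 15 mm above the mat (z of bottle_c in the frame of rail between 0.037 and 0.3 m and y of bottle_c in the frame of rail between 0 and 0.25 m and x of bottle_c in the frame of rail between -0.1 and 0.1 m and contact force between the fingers and bottle_c below 0.02 N).
It fails at once if a bystander is shifted more than 30 mm or knocked over (distance of any of forceps, spare_bottle, petri, tip_box, timer, wash_bottle from where it was at the start of the episode above 0.03 m or angle between any of forceps, spare_bottle, petri, tip_box, timer, wash_bottle's own z axis and vertical above 0.5 rad).
It also fails if it takes over 72 s, if anything falls off the work surface, if the arm or the gripper's body presses on something with over 40 N, if the wrist force passes 120 N, or if a joint passes its speed limit or range.

ROBOT

A 7-joint arm with a two-finger parallel gripper is mounted at the origin on the work surface. World frame = base frame: x ahead of the robot, y to its left, z up, the work surface at z = 0. Lengths are in m, angles in rad, forces in N, time in s.
With the tool pointing down it reaches from about 0.4 to 0.85 m from the base axis. Payload 10.4 kg.
Tool frame: the origin (TCP) lies at the very end of the fingers, on their centre line; the grasp point (between the pads) lies 19 mm behind it; y points along the fingers, x is the direction in which the jaws open and shut, and the axes are right-handed (so a half turn about y gives the same grasp; the last joint's range is limited). The gripper opens to 87 mm and grips with 3 to 60 N. Pads are 19 mm wide; open, the fingers measure 117 mm over their backs; the gripper's body (75 mm by 190 mm) begins 51 mm behind the grasp point.
Start: joints at [-1.335, 0.332, -0.065, 1.46, 0.022, 1.35, -0.088], TCP at [0.16, 0.604, 0.185] pointing down, gripper open.
Joint ranges: [-2.6, 2.6], [-0.5, 2.12], [-1.47, 1.34], [0.16, 2.42], [-1.27, 4.41], [0.06, 2.06], [-2.6, 2.6]. Speed limits (rad/s): [2.22, 2.22, 2.79, 2.79, 3.14, 3.14, 3.14].

INTERFACE

Orientations are given as a unit quaternion [x, y, z, w].
In Python, from bench import readout, vision, r gives the robot as it stands.
- The arm moves only by the tool arm_command, never from a script. Its argument "targets" is a list that holds one entry, the list of rows, each a list of 6 numbers: the shift along the tool's x, y, z in m, then the turn, a rotation vector about the tool's x, y, z in degrees. A call has 1 to 12 rows; each row shifts and turns the commanded pose from where the row before left it, along the tool's axes as they then stand; what a row does not reach is not made up. A row lasts 1/12 s, in which the tool goes at most 41.7 mm and 7.16 degrees, less where a joint would pass 70% of its speed; a pose out of reach is approached as far as the arm can. A call is refused whole if a number of a shift passes 0.0417 or a number of a turn 7.16, either way. A call with a gripper value outside its range is refused whole. "hand" is the opening, from 0 (shut) to 1 (fully open), set as the call begins (left out, the last holds). The fingers move at their own pace and stop on an object; "grip_force" is the grip in N (left out, the last holds). Time passes only in rows, so rows that do not move let the fingers close. It gives the time, the measured TCP pose, the force and the opening at its end, in the units of the state.
- readout.read_state(): the state, without advancing time (a new reading comes with each control period).
- vision.camera(name): name is "side" or "top"; returns a dict with "pixels" (420x560x3 uint8, blue, green, red), "fovy" (degrees; the focal length in pixels is half the picture's height over the tangent of half this angle, whatever the lens; pixels are square), "cx", "cy" (the principal point, pixels), "R" (3x3) and "t" (3): a world point X has camera coordinates R X + t. Camera axes: x right, y down, z forward; pixel columns grow to the right and rows downward; lengths in m; the calibration is good to about 2 mm. A picture is of the moment at which its call begins. There is no depth.
- r.close_job(): hands the job in, once; it reports no verdict.
The state is a dict: "time": time; "joint_positions": joint angles; "joint_vel": joint speeds; "joint_torque": joint torques, N m; "ee_pos": TCP position; "eef_rot": TCP orientation; "ft_force": force on the tool from outside, world axes, zero at the start; "torque": the same for the moment, N m; "width": finger opening in m.
Only numpy, scipy, OpenCV 4.12 (cv2) and the standard library are available. Lean on these libraries where they do the work, as an engineer would, in place of code of your own. Each camera call takes 0.05 s, during which the arm holds its last target.

## Working session

There is one attempt and no reset: what is moved stays moved. The work goes in short steps, Python scripts to look and compute and a tool call to move; the robot and the scene stay as the last step left them, time stands still between calls to the robot, and variables do not carry over. Pictures are saved under pics/ and viewed, and the job is handed in when it is done.

Besides the shell and the picture viewer there is one more tool, called after ">>>" by a JSON object that holds its "fn" and its "kwargs", one argument or row to a line. arm_command: Moves the arm, as the interface text tells. Its arguments: {"type":"object","properties":{"targets":{"type":"array","items":{"type":"array","items":{"type":"array","items":{"type":"number"}}}},"hand":{"type":"number"},"grip_force":{"type":"number"}},"required":["targets"]}

```bash
ls; mkdir -p pics; python3 - <<'E'
from bench import readout, vision, r
import cv2
s=readout.read_state();print(s)
for n in("side","top"):
    c=vision.camera(n);cv2.imwrite(f"pics/{n}0.png",c["pixels"]);print(n,c["fovy"],c["cx"],c["cy"],c["R"],c["t"])
E
```

```text
pics
{'time': 0.0, 'joint_positions': array([-1.33460866,  0.33285009, -0.06470539,  1.46093157,  0.02160594,
        1.3498668 , -0.08852583]), 'joint_vel': array([-0.00038842, -0.00050122,  0.00035946,  0.0002041 , -0.00142461,
        0.00017194, -0.00041103]), 'joint_torque': array([-6.14563692e-05, -6.23253894e+01,  2.48964335e-02, -3.89904392e+01,
       -6.11313432e-02,  3.97534075e-02,  1.95681737e-04]), 'ee_pos': array([0.15984061, 0.60377779, 0.18397223]), 'eef_rot': array([ 0.56064773,  0.43093755, -0.43167023, -0.56002479]), 'ft_force': array([0.07446469, 0.23866392, 0.23489146]), 'torque': array([ 0.03282696, -0.0232871 , -0.07398626]), 'width': 0.08664753425298197}
side 44.574196172539786 272.6905864460955 209.0524341836497 [[ 0.97387226 -0.22578125 -0.02440582]
 [-0.14445255 -0.53295218 -0.83372383]
 [ 0.17523207  0.815466   -0.55164202]] [-0.44933253  0.20596029  1.66314893]
top 43.212680211142285 275.82092400309114 216.57517257992325 [[ 0.00626672 -0.99997026 -0.00449535]
 [-0.99838403 -0.00600274 -0.05650929]
 [ 0.05648063  0.00484222 -0.99839195]] [0.06687929 0.48583747 1.63666408]
```

View pics/top0.png

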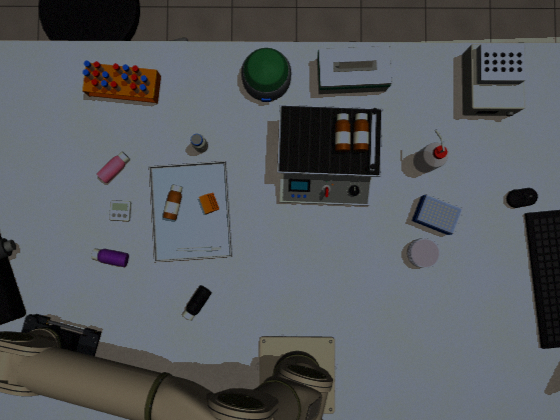

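View pics/side0.png

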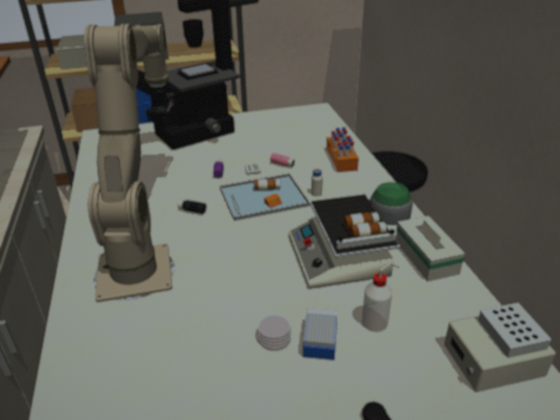

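Candidates in the top view are the amber bottle in the tray (172,203), pink (113,167), purple (110,257), black (197,301), and the row bottles a (361,132) and b (343,132). By the description, bottle_c is the amber one in the tray at (172,203). I'll check it in close crops.

```bash
cat > h.py <<'E'
import numpy as np, cv2
from bench import readout, vision, r
from scipy.spatial.transform import Rotation as Rn
def K(c):
    h=c["pixels"].shape[0]; f=h/2/np.tan(np.radians(c["fovy"])/2); return f
def ray(c,u,v,z):
    f=K(c); d=np.array([(u-c["cx"])/f,(v-c["cy"])/f,1.]); R=np.array(c["R"]);t=np.array(c["t"])
    o=-R.T@t; d=R.T@d; return o+d*(z-o[2])/d[2]
def proj(c,X):
    X=np.atleast_2d(X);f=K(c);p=X@np.array(c["R"]).T+c["t"]
    return np.c_[c["cx"]+f*p[:,0]/p[:,2],c["cy"]+f*p[:,1]/p[:,2]]
def crop(c,u0,v0,u1,v1,k,name):
    im=cv2.resize(c["pixels"][v0:v1,u0:u1],None,fx=k,fy=k,interpolation=cv2.INTER_CUBIC)
    im=cv2.convertScaleAbs(im,alpha=1.5,beta=10)
    for u in range((u0+9)//10*10,u1,10):
        cv2.line(im,(int((u-u0+.5)*k),0),(int((u-u0+.5)*k),5 if u%20 else 12),(0,255,255),1)
        if u%20==0: cv2.putText(im,str(u),(int((u-u0+.5)*k)+2,12),0,.38,(0,255,255),1)
    for v in range((v0+9)//10*10,v1,10):
        cv2.line(im,(0,int((v-v0+.5)*k)),(8,int((v-v0+.5)*k)),(0,255,255),1)
        if v%20==0: cv2.putText(im,str(v),(10,int((v-v0+.5)*k)+4),0,.38,(0,255,255),1)
    cv2.imwrite("pics/"+name,im)
E
python3 - <<'E'
from h import *
c=vision.camera("top")
crop(c,140,150,240,270,5,"tray1.png")
crop(c,265,95,395,215,5,"rock1.png")
E
```

```text
(no output)
```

View pics/tray1.png

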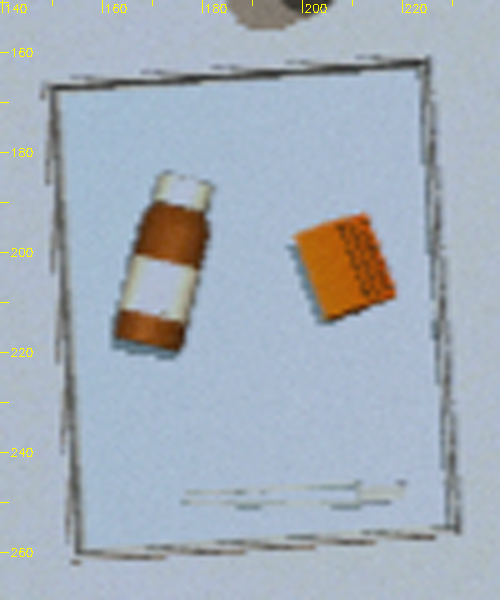

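View pics/rock1.png

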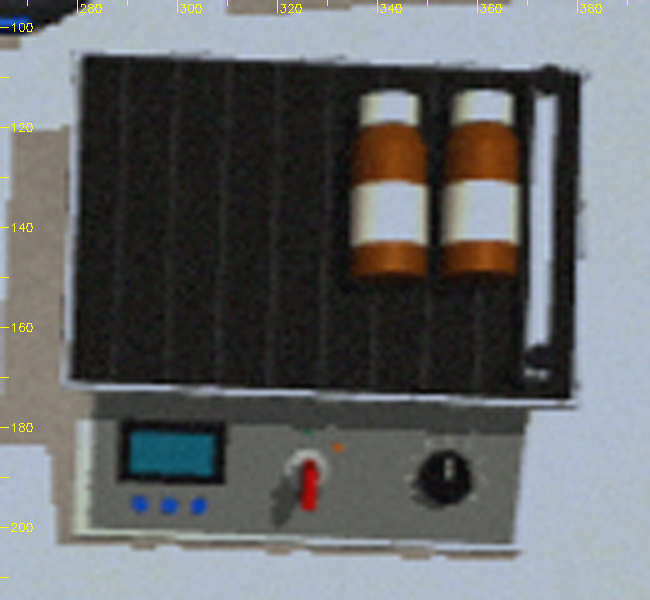

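The tray's amber bottle (axis from (170,218) to the cap at (176,187)) is bottle_c. The orange chock is at (207,204) with a hatched half on the right. I'll check the side view for which half is the slope.

```bash
python3 - <<'E'
from h import *
c=vision.camera("side")
crop(c,215,165,315,220,8,"s1.png")
crop(c,285,185,405,285,6,"s2.png")
E
```

```text
(no output)
```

View pics/s1.png

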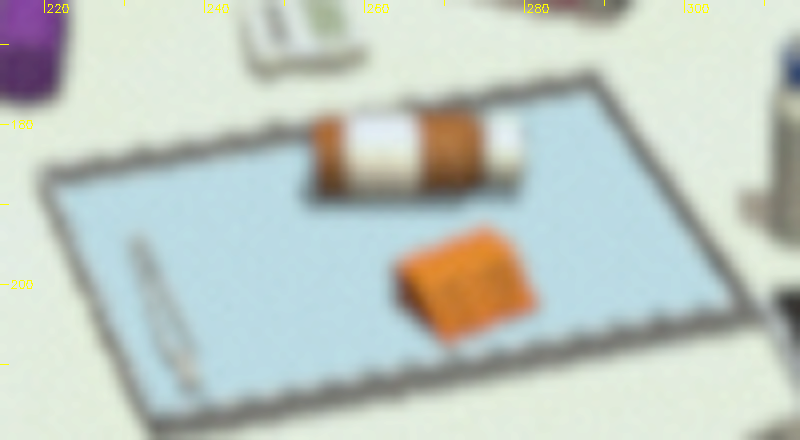

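View pics/s2.png

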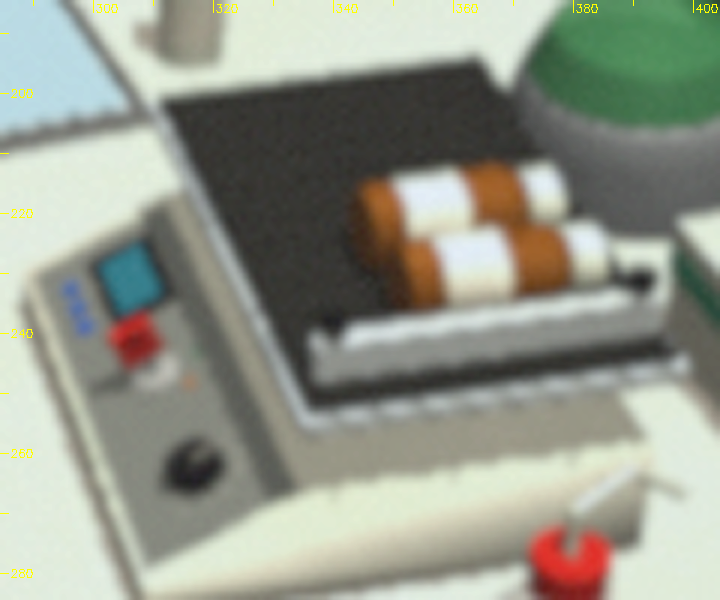

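```bash
cat > m1.py <<'E'
from h import *
c=vision.camera("top"); s=vision.camera("side")
def pt(x,y,u0,v0,k,z): return ray(c,u0+x/k-.5,v0+y/k-.5,z)
R1=lambda x,y,z:pt(x,y,265,95,5,z)
T1=lambda x,y,z:pt(x,y,140,150,5,z)
print("cam",-np.array(c["R"]).T@c["t"])
print("platform corners");P=np.array([R1(80,55,.135),R1(580,73,.135),R1(572,403,.135),R1(66,385,.135)]);print(P.round(4),P.mean(0))
print("yaw",np.degrees(np.arctan2(*(P[0]-P[3])[[1,0]])),np.degrees(np.arctan2(*(P[1]-P[2])[[1,0]])),np.degrees(np.arctan2(-(P[0]-P[1])[0],(P[0]-P[1])[1])))
print("rail top ends",R1(545,90,.157),R1(538,352,.157))
for n,a,b in(("a",(484,90),(482,280)),("b",(391,88),(388,280))):
    print(n,R1(*a,.157),R1(*b,.157))
print("c",T1(186,177,.026),T1(147,349,.026))
print("tray",[T1(*p,.018).round(4) for p in((50,85),(430,62),(457,530),(78,553))])
print("chock outline",[T1(*p,z).round(4) for p,z in(((295,232),.03),((367,213),.007),((396,296),.007),((325,322),.03))])
print("hatch edge",T1(338,220,.03),T1(365,303,.03))
for p in((311,460),(308,510)): print("key",R1(*p,.09))
print("forceps",T1(185,497,.008),T1(405,489,.008))
E
python3 m1.py
```

```text
cam [0.39219344 0.06186857 1.66178722]
platform corners
[[ 0.8033  0.0577  0.135 ]
 [ 0.7942 -0.2339  0.135 ]
 [ 0.6006 -0.2283  0.135 ]
 [ 0.6094  0.0646  0.135 ]] [ 0.70189044 -0.08497975  0.135     ]
yaw -2.0661825251421377 -1.648482941170853 -1.800111793114024
rail top ends [ 0.77839493 -0.20949852  0.157     ] [ 0.626792   -0.20487675  0.157     ]
a [ 0.77821575 -0.17448472  0.157     ] [ 0.66810383 -0.17302897  0.157     ]
b [ 0.77910649 -0.12108991  0.157     ] [ 0.66781108 -0.11927886  0.157     ]
c [0.58133099 0.37800249 0.026     ] [0.47430655 0.4003398  0.026     ]
tray [array([0.6396, 0.4656, 0.018 ]), array([0.6554, 0.2282, 0.018 ]), array([0.3637, 0.208 , 0.018 ]), array([0.3481, 0.4425, 0.018 ])]
chock outline [array([0.5471, 0.3092, 0.03  ]), array([0.5615, 0.2677, 0.007 ]), array([0.5094, 0.2488, 0.007 ]), array([0.4914, 0.2899, 0.03  ])]
hatch edge [0.55468758 0.28270691 0.03      ] [0.50334699 0.26533207 0.03      ]
key [ 0.57171037 -0.08143273  0.09      ]
key [ 0.54181381 -0.07967427  0.09      ]
forceps [0.38300961 0.37872998 0.008     ] [0.38884686 0.24162752 0.008     ]
```

```bash
cat > m2.py <<'E'
from h import *
c=vision.camera("top"); s=vision.camera("side")
def red(cam,u0,v0,u1,v1):
    p=cam["pixels"][v0:v1,u0:u1].astype(int); m=(p[...,2]>90)&(p[...,1]<.45*p[...,2])&(p[...,0]<.45*p[...,2])
    v,u=np.nonzero(m); return u.mean()+u0,v.mean()+v0,len(u),(u.min()+u0,u.max()+u0,v.min()+v0,v.max()+v0)
a=red(c,318,180,340,205); b=red(s,295,230,320,255); print(a,b)
def P(cam): f=K(cam); return np.array([[f,0,cam["cx"]],[0,f,cam["cy"]],[0,0,1]])@np.c_[cam["R"],cam["t"]]
X=cv2.triangulatePoints(P(c),P(s),np.array(a[:2]).reshape(2,1),np.array(b[:2]).reshape(2,1)); X=(X[:3]/X[3]).ravel();print(X,proj(c,X),proj(s,X))
def R1(x,y,z): return ray(c,265+x/5-.5,95+y/5-.5,z)
print("foot edge",R1(85,532,.03),R1(515,545,.03)); print("screws",R1(549,78,.17),R1(540,357,.17))
# side-view: rail top near edge ends
def S2(x,y,z): return ray(s,285+x/6-.5,185+y/6-.5,z)
print("rail side ends base",S2(315,378,.135),S2(668,322,.135)); print("plat corner side",S2(163,103,.135),S2(310,420,.135),S2(685,360,.135),S2(482,60,.135))
print("key pixel",S2(148,370,.07))
E
python3 m2.py
```

```text
(np.float64(326.53333333333336), np.float64(192.73333333333332), 15, (np.int64(326), np.int64(327), np.int64(189), np.int64(196))) (np.float64(306.22222222222223), np.float64(239.44444444444446), 18, (np.int64(304), np.int64(309), np.int64(238), np.int64(242)))
[ 0.55434795 -0.08151004  0.08580353] [[326.59256496 192.45079929]] [[305.93783569 239.48250323]]
foot edge [0.53308518 0.05255257 0.03      ] [ 0.52659895 -0.21273498  0.03      ]
screws [ 0.78199344 -0.20945926  0.17      ] [ 0.62192021 -0.20369242  0.17      ]
rail side ends base [ 0.61388715 -0.20627375  0.135     ] [ 0.80133374 -0.20818704  0.135     ]
plat corner side [0.61382027 0.05600797 0.135     ] [ 0.60064079 -0.23726255  0.135     ] [ 0.79623978 -0.23953806  0.135     ] [0.80396034 0.05178101 0.135     ]
key pixel [ 0.56045066 -0.09822303  0.07      ]
```

```bash
cat > m3.py <<'E'
from h import *
import sys,itertools
c=vision.camera("top"); s=vision.camera("side")
yaw=np.radians(-1.8); Rz=Rn.from_euler("z",yaw).as_matrix()
a=np.radians(26)
xu=Rz@[np.cos(a),0,np.sin(a)]; yv=Rz@[0,1,0]; n=np.cross(xu,yv)
def ov(cam,box,k,base,name):
    u0,v0,u1,v1=box
    im=cv2.resize(cam["pixels"][v0:v1,u0:u1],None,fx=k,fy=k,interpolation=cv2.INTER_NEAREST)
    im=cv2.convertScaleAbs(im,alpha=1.5,beta=10)
    V=[base+xu*i+yv*j+n*h for i,j,h in itertools.product((-.013,.013),(-.0045,.0045),(.015,.041))]
    q=proj(cam,np.array(V)); q=(q+.5-[u0,v0])*k
    for i in range(8):
        for b in(1,2,4):
            if not i&b: cv2.line(im,tuple(q[i].astype(int)),tuple(q[i|b].astype(int)),(0,255,0),1)
    return im
for i,bx in enumerate((.564,.570,.576)):
    base=np.array([bx,-.0815-(bx-.57)*.03,.03+(bx-.530)*np.tan(a)])
    A=ov(c,(310,175,345,210),12,base,"")
    B=ov(s,(290,225,325,260),12,base,"")
    if i==0: rows=[[],[]]
    rows[0].append(cv2.resize(A,(266,266)));rows[1].append(cv2.resize(B,(266,266)))
    print(bx,base,base+.028*n)
cv2.imwrite("pics/key1.png",np.vstack([np.hstack(x) for x in rows]))
E
python3 m3.py
```

```text
0.564 [ 0.564      -0.08132     0.04658291] [ 0.55173166 -0.08093445  0.07174914]
0.57 [ 0.57      -0.0815     0.0495093] [ 0.55773166 -0.08111445  0.07467554]
0.576 [ 0.576     -0.08168    0.0524357] [ 0.56373166 -0.08129445  0.07760193]
```

View pics/key1.png

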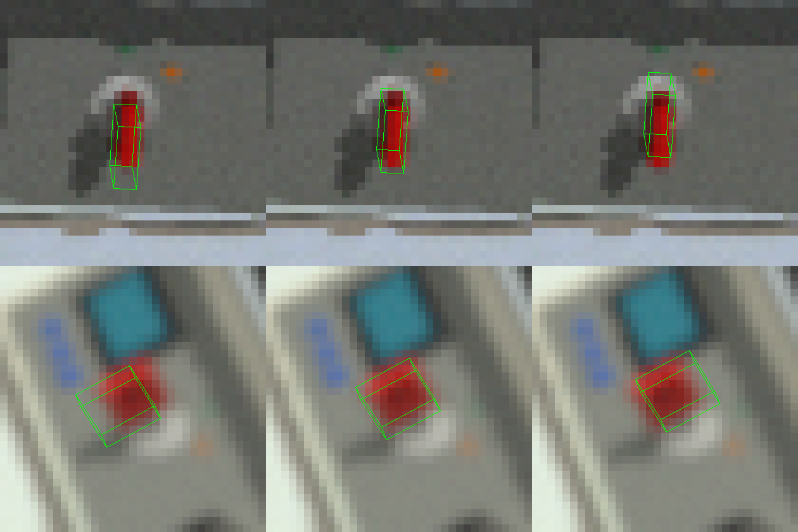

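```bash
cat > plan.py <<'E'
from h import *
def down(ang,tilt=0):
    """tool x at yaw ang (deg) in world, tool y straight down"""
    a=np.radians(ang); x=np.array([np.cos(a),np.sin(a),0]); y=np.array([0,0,-1.]); return np.c_[x,y,np.cross(x,y)]
def go(p,Rt):
    s=readout.read_state(); R0=Rn.from_quat(s["eef_rot"]).as_matrix()
    rv=np.degrees(Rn.from_matrix(R0.T@Rt).as_rotvec()); d=Rt.T@(np.array(p)-s["ee_pos"])
    print("t",round(s["time"],2),"pos",s["ee_pos"].round(4),"F",s["ft_force"].round(1),"w",round(s["width"],4)); print(" turn",rv.round(2),"mag",np.linalg.norm(rv).round(1)); print(" then shift (new axes) mm",(d*1000).round(1))
def st():
    s=readout.read_state(); R0=Rn.from_quat(s["eef_rot"]).as_matrix()
    print("t",round(s["time"],2),"pos",s["ee_pos"].round(4),"F",s["ft_force"].round(1),"w",round(s["width"],4),"x",R0[:,0].round(3),"y",R0[:,1].round(3),"q",s["joint_positions"].round(2))
E
python3 - <<'E'
from plan import *
st()
B=np.array([.5136,.3922]);u=np.array([np.cos(np.radians(-11.8)),np.sin(np.radians(-11.8))])
g=B+.006*u; print(g)
for a in(78.2,-101.8): go([g[0],g[1],.12],down(a))
E
```

```text
t 0.5 pos [0.1599 0.6042 0.1848] F [-0.2  0.2 -0.4] w 0.087 x [0.256 0.967 0.   ] y [ 0.  0. -1.] q [-1.33  0.33 -0.06  1.46  0.02  1.35 -0.09]
[0.5194732  0.39097302]
t 0.5 pos [0.1599 0.6042 0.1848] F [-0.2  0.2 -0.4] w 0.087
 turn [ 0.   -3.03  0.01] mag 3.0
 then shift (new axes) mm [-135.2   64.8 -395.5]
t 0.5 pos [0.1599 0.6042 0.1848] F [-0.2  0.2 -0.4] w 0.087
 turn [-1.0000e-02  1.7697e+02  0.0000e+00] mag 177.0
 then shift (new axes) mm [135.2  64.8 395.5]
```

>>> {"fn": "arm_command", "kwargs": {
  "targets": [
    [[0, 0, 0, 0, -3, 0], [-0.0123, 0, -0.036, 0, 0, 0], [-0.0123, 0, -0.036, 0, 0, 0], [-0.0123, 0, -0.036, 0, 0, 0], [-0.0123, 0, -0.036, 0, 0, 0], [-0.0123, 0, -0.036, 0, 0, 0], [-0.0123, 0, -0.036, 0, 0, 0], [-0.0123, 0.01, -0.036, 0, 0, 0], [-0.0123, 0.01, -0.036, 0, 0, 0], [-0.0123, 0.01, -0.036, 0, 0, 0], [-0.0123, 0.01, -0.036, 0, 0, 0], [0, 0.01, 0, 0, 0, 0]]
  ],
  "hand": 0.8,
  "grip_force": 12
}}

```text
time: 1.5
ee_pos: [0.4948, 0.4028, 0.1343]
eef_rot: [0.553, 0.443, -0.443, -0.549]
ft_force: [-0.0, -1.8, -0.1]
width: 0.0696
```

```bash
python3 - <<'E'
from plan import *
st(); go([.5195,.391,.009],down(78.2))
c=vision.camera("top");crop(c,130,150,240,270,5,"g1.png")
E
```

```text
t 1.5 pos [0.4948 0.4028 0.1343] F [-0.  -1.8 -0.1] w 0.0696 x [ 0.215  0.977 -0.002] y [ 0.004 -0.003 -1.   ] q [-0.86  0.39  0.13  1.5  -0.05  1.26  0.63]
t 1.5 pos [0.4948 0.4028 0.1343] F [-0.  -1.8 -0.1] w 0.0696
 turn [ 0.26 -0.62 -0.13] mag 0.7
 then shift (new axes) mm [ -6.5 125.3 -26.6]
```

View pics/g1.png

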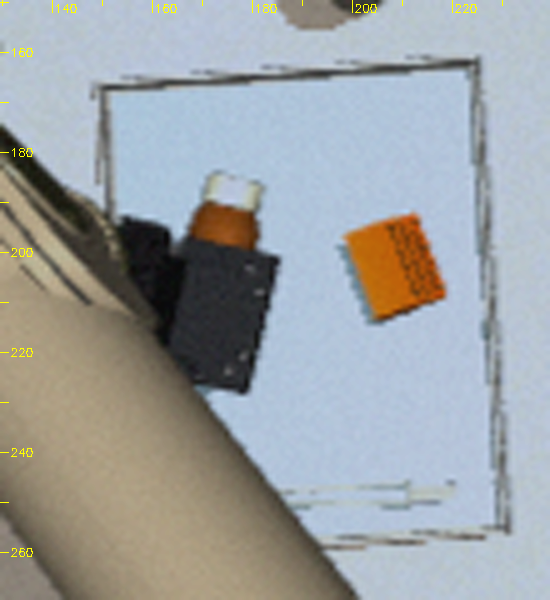

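The gripper hangs over the bottle's label, clear of the tray wall. The next move centres it and goes down.

>>> {"fn": "arm_command", "kwargs": {
  "targets": [
    [[-0.0065, 0, -0.0265, 0, -0.5, 0], [0, 0.02, 0, 0, 0, 0], [0, 0.02, 0, 0, 0, 0], [0, 0.01, 0, 0, 0, 0], [0, 0, 0, 0, 0, 0], [0, 0, 0, 0, 0, 0]]
  ]
}}

```text
time: 2.05
ee_pos: [0.5109, 0.3989, 0.0849]
eef_rot: [-0.547, -0.448, 0.449, 0.547]
ft_force: [-0.5, 0.4, -0.1]
width: 0.0696
```

```bash
python3 - <<'E'
from plan import *
st(); go([.5195,.391,.009],down(78.2))
c=vision.camera("side");crop(c,220,140,320,215,7,"g2.png")
E
```

```text
t 2.05 pos [0.5109 0.3989 0.0849] F [-0.5  0.4 -0.1] w 0.0696 x [ 0.195  0.981 -0.   ] y [-0.001 -0.    -1.   ] q [-0.83  0.45  0.13  1.52 -0.06  1.18  0.68]
t 2.05 pos [0.5109 0.3989 0.0849] F [-0.5  0.4 -0.1] w 0.0696
 turn [-0.04  0.54 -0.01] mag 0.5
 then shift (new axes) mm [ -6.   75.9 -10. ]
```

View pics/g2.png

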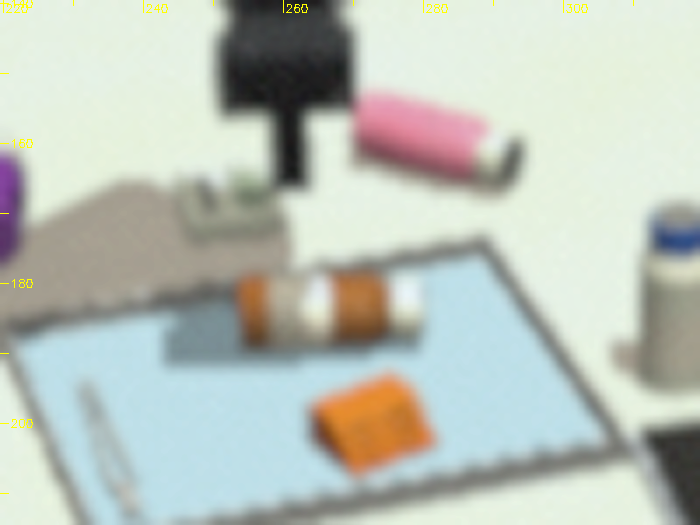

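The fingers are above the label band and clear of everything. Descending.

>>> {"fn": "arm_command", "kwargs": {
  "targets": [
    [[-0.006, 0, -0.01, 0, 0.5, 0], [0, 0.015, 0, 0, 0, 0], [0, 0.015, 0, 0, 0, 0], [0, 0.014, 0, 0, 0, 0], [0, 0.012, 0, 0, 0, 0], [0, 0.01, 0, 0, 0, 0], [0, 0.007, 0, 0, 0, 0], [0, 0.003, 0, 0, 0, 0], [0, 0, 0, 0, 0, 0], [0, 0, 0, 0, 0, 0], [0, 0, 0, 0, 0, 0]]
  ]
}}

```text
time: 3.02
ee_pos: [0.5208, 0.3908, 0.0096]
eef_rot: [-0.549, -0.446, 0.445, 0.549]
ft_force: [0.4, 0.2, 0.2]
width: 0.0693
```

```bash
python3 - <<'E'
from plan import *
st(); go([.5195,.391,.009],down(78.2))
c=vision.camera("side");crop(c,220,140,320,215,7,"g3.png")
E
```

```text
t 3.02 pos [0.5208 0.3908 0.0096] F [0.4 0.2 0.2] w 0.0693 x [0.205 0.979 0.001] y [ 0.001  0.001 -1.   ] q [-0.81  0.53  0.12  1.58 -0.07  1.04  0.7 ]
t 3.02 pos [0.5208 0.3908 0.0096] F [0.4 0.2 0.2] w 0.0693
 turn [ 0.04 -0.03  0.06] mag 0.1
 then shift (new axes) mm [-0.   0.6  1.3]
```

View pics/g3.png

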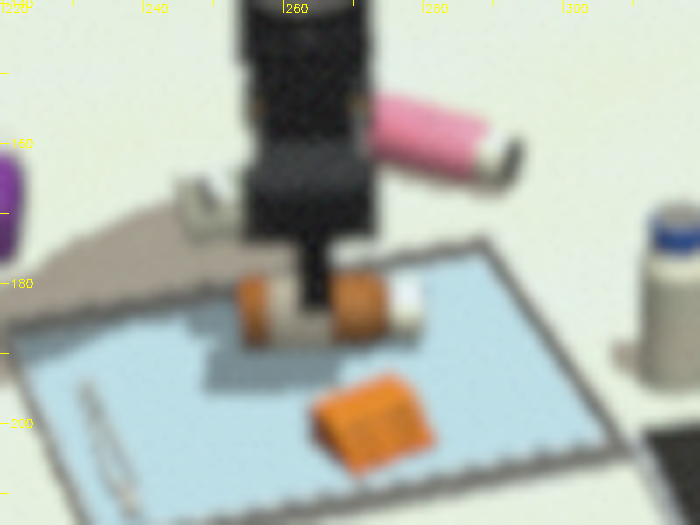

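```bash
python3 - <<'E'
from plan import *
c=vision.camera("side"); p=np.array([.5208,.3908,.0096]); x=np.array([.205,.979,0])
for d in(-.05,-.035,.035,.05): print(d,proj(c,p+d*x),proj(c,p+d*x+[0,0,.07]))
print("bottle a-end,cap",proj(c,[.5136-.038*.979,.3922+.038*.2,.026]),proj(c,[.5136+.067*.979,.3922-.067*.2,.026]))
E
```

```text
-0.05 [[265.22052215 194.38944133]] [[264.63496444 179.05941349]]
-0.035 [[265.18571516 192.40079995]] [[264.60314926 177.12829659]]
0.035 [[265.02877541 183.43429864]] [[264.45979335 168.42688199]]
0.05 [[264.99627596 181.57749422]] [[264.43012613 166.62614111]]
bottle a-end,cap [[253.70180553 184.75558648]] [[279.79850981 183.85614526]]
```

```bash
python3 - <<'E'
from plan import *
c=vision.camera("side");crop(c,235,95,295,205,7,"g4.png")
im=cv2.imread("pics/g4.png")[:,:]; cv2.imwrite("pics/g4.png",cv2.resize(c["pixels"][150:205,240:290],None,fx=11,fy=11,interpolation=cv2.INTER_NEAREST))
c=vision.camera("top");crop(c,120,140,240,260,5,"g5.png")
E
```

```text
(no output)
```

View pics/g4.png

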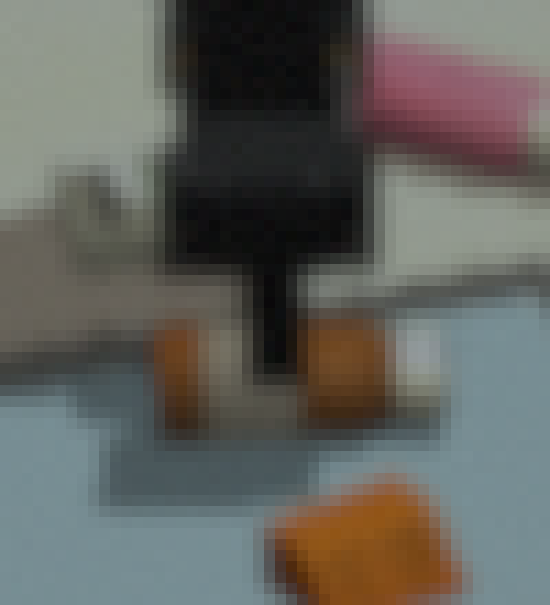

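View pics/g5.png

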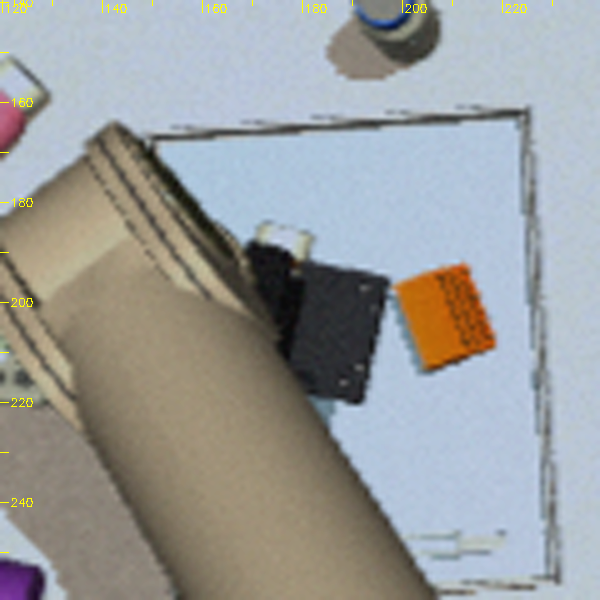

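```bash
python3 - <<'E'
from plan import *
c=vision.camera("top");s=vision.camera("side")
def P(cam): f=K(cam); return np.array([[f,0,cam["cx"]],[0,f,cam["cy"]],[0,0,1]])@np.c_[cam["R"],cam["t"]]
for a,b in(((194.2,206.5),(264.3,167)),((196.5,194.5),(273,167)),((192,220.),(255,167))):
    X=cv2.triangulatePoints(P(c),P(s),np.array(a,float).reshape(2,1),np.array(b,float).reshape(2,1));X=(X[:3]/X[3]).ravel();print(X,proj(c,X),proj(s,X))
p=np.array([.5208,.3908,.0096]); x=np.array([.205,.979,0])
for z in(.07,.1,.12,.14): print(z,proj(s,p-.095*x+[0,0,z]))
E
```

```text
[0.50404105 0.30223538 0.15487143] [[194.15154571 206.7717506 ]] [[264.52501984 166.97943454]]
[0.53739696 0.29667308 0.15305608] [[196.37109602 195.19278162]] [[273.57487375 166.93912016]]
[0.4674234  0.30717433 0.15746435] [[192.07840981 219.53960176]] [[254.619634  167.0282577]]
0.07 [[264.7328601  185.00148297]]
0.1 [[264.47071148 178.16729977]]
0.12 [[264.29343816 173.54580573]]
0.14 [[264.11411827 168.87095759]]
```

The side view puts the near fingertip (265,184) and the gripper body about 45 mm higher than the reported TCP. A gentle partial close will show whether the bottle is between the pads.

>>> {"fn": "arm_command", "kwargs": {
  "targets": [
    [[0, 0, 0, 0, 0, 0], [0, 0, 0, 0, 0, 0], [0, 0, 0, 0, 0, 0], [0, 0, 0, 0, 0, 0], [0, 0, 0, 0, 0, 0], [0, 0, 0, 0, 0, 0]]
  ],
  "hand": 0.4,
  "grip_force": 3
}}

```text
time: 3.82
ee_pos: [0.5203, 0.3904, 0.0087]
eef_rot: [-0.549, -0.446, 0.446, 0.549]
ft_force: [0.6, -0.5, -0.3]
width: 0.0388
```

```bash
python3 - <<'E'
from plan import *
st()
s=vision.camera("side");cv2.imwrite("pics/g6.png",cv2.resize(s["pixels"][150:205,240:290],None,fx=11,fy=11,interpolation=cv2.INTER_NEAREST))
E
```

```text
t 3.82 pos [0.5203 0.3904 0.0087] F [ 0.6 -0.5 -0.3] w 0.0388 x [0.205 0.979 0.   ] y [ 0.  0. -1.] q [-0.81  0.53  0.12  1.58 -0.07  1.04  0.7 ]
```

View pics/g6.png

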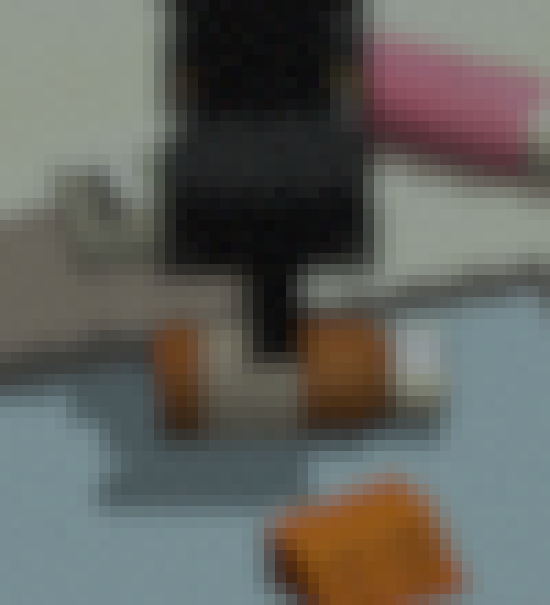

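```bash
python3 - <<'E'
from plan import *
from scipy.optimize import brentq
s=vision.camera("side"); p=np.array([.5203,.3904,0]); x=np.array([.205,.979,0])
for d,v in((-.0344,181.5),(-.050,183.8)): print(brentq(lambda z:proj(s,p+d*x+[0,0,z])[0,1]-v,0,.2))
E
```

```text
0.05978791063475539
0.05854802284762017
```

Confirmed: the width went to 38.8 mm, less than the 44 mm bottle, so the real fingertips are about 50 mm above the reported TCP. I'll reopen and go down 46 mm, checking force and picture.

>>> {"fn": "arm_command", "kwargs": {
  "targets": [
    [[0, 0, 0, 0, 0, 0], [0, 0, 0, 0, 0, 0], [0, 0, 0, 0, 0, 0], [0, 0, 0, 0, 0, 0], [0, 0.01, 0, 0, 0, 0], [0, 0.01, 0, 0, 0, 0], [0, 0.01, 0, 0, 0, 0], [0, 0.008, 0, 0, 0, 0], [0, 0.005, 0, 0, 0, 0], [0, 0.003, 0, 0, 0, 0], [0, 0, 0, 0, 0, 0], [0, 0, 0, 0, 0, 0]]
  ],
  "hand": 0.8
}}

```text
time: 4.92
ee_pos: [0.5196, 0.3898, -0.0335]
eef_rot: [-0.549, -0.445, 0.446, 0.549]
ft_force: [-19.6, -15.9, 44.9]
width: 0.069
```

```bash
python3 - <<'E'
from plan import *
st()
s=vision.camera("side");cv2.imwrite("pics/g7.png",cv2.resize(s["pixels"][150:205,240:290],None,fx=11,fy=11,interpolation=cv2.INTER_NEAREST))
E
```

```text
t 4.92 pos [ 0.5196  0.3898 -0.0335] F [-19.6 -15.9  44.9] w 0.069 x [ 0.205  0.979 -0.001] y [-0.002 -0.001 -1.   ] q [-0.8   0.58  0.12  1.6  -0.08  0.97  0.71]
```

View pics/g7.png

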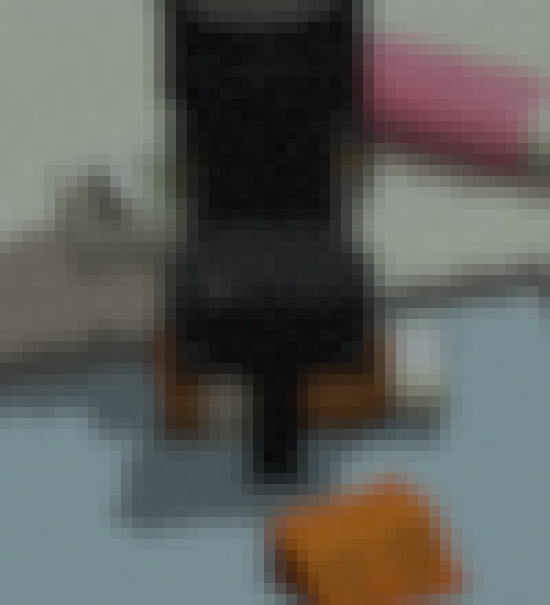

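The fingertips are pressing on the tray floor with 45 N, so the true tip offset is about 38 mm. Backing off 6 mm.

>>> {"fn": "arm_command", "kwargs": {
  "targets": [
    [[0, -0.006, 0, 0, 0, 0], [0, -0.001, 0, 0, 0, 0], [0, 0, 0, 0, 0, 0]]
  ]
}}

```text
time: 5.22
ee_pos: [0.5204, 0.3905, -0.0304]
eef_rot: [-0.549, -0.446, 0.446, 0.549]
ft_force: [0.1, -0.6, -0.6]
width: 0.0696
```

```bash
python3 - <<'E'
from plan import *
st()
E
```

```text
t 5.22 pos [ 0.5204  0.3905 -0.0304] F [ 0.1 -0.6 -0.6] w 0.0696 x [0.205 0.979 0.   ] y [ 0.  0. -1.] q [-0.8   0.58  0.12  1.6  -0.08  0.97  0.7 ]
```

>>> {"fn": "arm_command", "kwargs": {
  "targets": [
    [[0, 0, 0, 0, 0, 0], [0, 0, 0, 0, 0, 0], [0, 0, 0, 0, 0, 0], [0, 0, 0, 0, 0, 0], [0, 0, 0, 0, 0, 0], [0, 0, 0, 0, 0, 0], [0, 0, 0, 0, 0, 0]]
  ],
  "hand": 0,
  "grip_force": 15
}}

```text
time: 5.8
ee_pos: [0.5201, 0.3903, -0.0305]
eef_rot: [-0.549, -0.446, 0.446, 0.549]
ft_force: [-0.1, -0.9, -1.8]
width: 0.0438
```

>>> {"fn": "arm_command", "kwargs": {
  "targets": [
    [[0, -0.005, 0, 0, 0, 0], [0, -0.01, 0, 0, 0, 0], [0, -0.015, 0, 0, 0, 0], [0, -0.02, 0, 0, 0, 0], [0, 0, 0, 0, 0, 0], [0, 0, 0, 0, 0, 0]]
  ]
}}

```text
time: 6.3
ee_pos: [0.5213, 0.3912, 0.0216]
eef_rot: [-0.549, -0.447, 0.445, 0.549]
ft_force: [-0.1, -0.8, -1.6]
width: 0.0435
```

```bash
python3 - <<'E'
from plan import *
st()
s=vision.camera("side");crop(s,220,140,320,215,7,"g8.png")
E
```

```text
t 6.3 pos [0.5213 0.3912 0.0216] F [-0.1 -0.8 -1.6] w 0.0435 x [0.205 0.979 0.003] y [ 0.002  0.002 -1.   ] q [-0.81  0.51  0.13  1.57 -0.07  1.06  0.7 ]
```

View pics/g8.png

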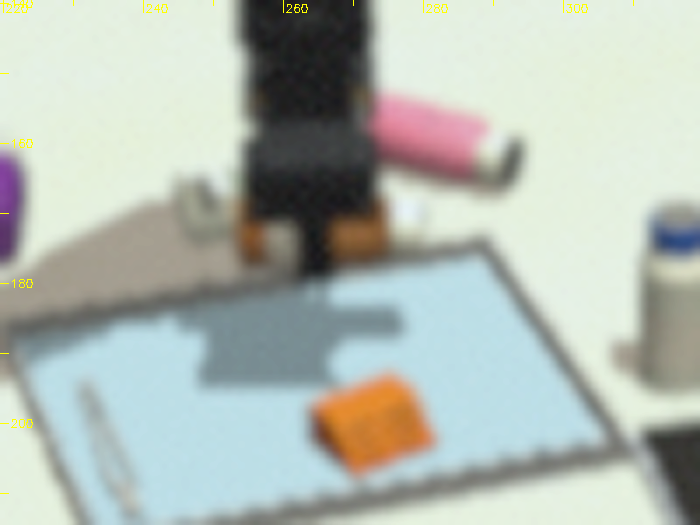

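>>> {"fn": "arm_command", "kwargs": {
  "targets": [
    [[0, -0.02, 0, 0, 0, 0], [0, -0.035, 0, 0, 0, 0], [0, -0.035, 0, 0, -2, 0], [0, -0.035, 0, 0, -3, 0], [0, -0.02, 0, 0, -3, 0], [0, 0, 0, 0, -2, 0], [0, 0, 0, 0, 0, 0]]
  ]
}}

```text
time: 6.93
ee_pos: [0.5206, 0.3906, 0.1653]
eef_rot: [-0.507, -0.493, 0.492, 0.508]
ft_force: [-0.1, -0.5, -1.7]
width: 0.0434
```

```bash
python3 - <<'E'
from plan import *
st(); go([.717,-.0419,.16],down(88.2))
E
```

```text
t 6.93 pos [0.5206 0.3906 0.1653] F [-0.1 -0.5 -1.7] w 0.0434 x [0.03  1.    0.001] y [ 0.001  0.001 -1.   ] q [-0.8   0.4   0.11  1.42 -0.04  1.33  0.86]
t 6.93 pos [0.5206 0.3906 0.1653] F [-0.1 -0.5 -1.7] w 0.0434
 turn [0.05 0.07 0.06] mag 0.1
 then shift (new axes) mm [-426.1    5.3 -209.9]
```

>>> {"fn": "arm_command", "kwargs": {
  "targets": [
    [[-0.01, 0, -0.005, 0, 0, 0], [-0.025, 0, -0.012, 0, 0, 0], [-0.025, 0, -0.012, 0, 0, 0], [-0.025, 0, -0.012, 0, 0, 0], [-0.025, 0, -0.012, 0, 0, 0], [-0.025, 0, -0.012, 0, 0, 0], [-0.025, 0, -0.012, 0, 0, 0], [-0.025, 0, -0.012, 0, 0, 0], [-0.025, 0, -0.012, 0, 0, 0], [-0.025, 0, -0.012, 0, 0, 0], [-0.025, 0, -0.012, 0, 0, 0], [-0.025, 0, -0.012, 0, 0, 0]]
  ]
}}

```text
time: 7.93
ee_pos: [0.6476, 0.0985, 0.1628]
eef_rot: [-0.508, -0.49, 0.492, 0.509]
ft_force: [0.7, -0.6, -2.0]
width: 0.0436
```

>>> {"fn": "arm_command", "kwargs": {
  "targets": [
    [[-0.025, 0, -0.013, 0, 0, 0], [-0.025, 0, -0.013, 0, 0, 0], [-0.025, 0, -0.013, 0, 0, 0], [-0.025, 0, -0.013, 0, 0, 0], [-0.02, 0, -0.012, 0, 0, 0], [-0.015, 0, -0.005, 0, 0, 0], [0, 0, 0, 0, 0, 0], [0, 0, 0, 0, 0, 0], [0, 0, 0, 0, 0, 0]]
  ]
}}

```text
time: 8.68
ee_pos: [0.7122, -0.0348, 0.1639]
eef_rot: [-0.507, -0.492, 0.492, 0.508]
ft_force: [-1.3, 0.4, -1.3]
width: 0.0437
```

```bash
python3 - <<'E'
from plan import *
st(); go([.717,-.0419,.102],down(88.2))
c=vision.camera("top");crop(c,265,85,395,215,4,"p1.png")
s=vision.camera("side");crop(s,285,155,415,285,4,"p2.png")
cv2.imwrite("pics/p12.png",np.hstack([cv2.imread("pics/p1.png"),cv2.imread("pics/p2.png")])[:, :])
im=cv2.imread("pics/p12.png");cv2.imwrite("pics/p12.png",cv2.resize(im,(800,400)))
E
```

```text
t 8.68 pos [ 0.7122 -0.0348  0.1639] F [-1.3  0.4 -1.3] w 0.0437 x [0.031 1.    0.001] y [-0.001  0.001 -1.   ] q [-0.2   0.55  0.29  1.23 -0.15  1.39  1.62]
t 8.68 pos [ 0.7122 -0.0348  0.1639] F [-1.3  0.4 -1.3] w 0.0437
 turn [-0.09 -0.    0.05] mag 0.1
 then shift (new axes) mm [-6.9 61.9 -5. ]
```

View pics/p12.png

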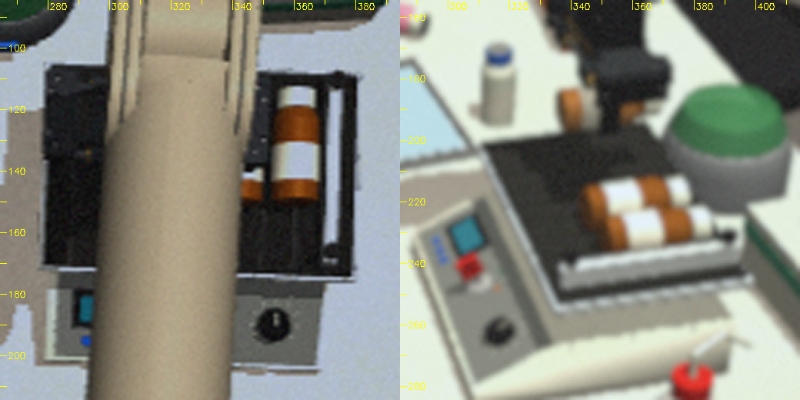

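The bottle is held above the free part of the platform, beyond bottle b. Lowering most of the way.

>>> {"fn": "arm_command", "kwargs": {
  "targets": [
    [[-0.007, 0, -0.005, 0, 0, 0], [0, 0.012, 0, 0, 0, 0], [0, 0.012, 0, 0, 0, 0], [0, 0.012, 0, 0, 0, 0], [0, 0.01, 0, 0, 0, 0], [0, 0.006, 0, 0, 0, 0], [0, 0, 0, 0, 0, 0], [0, 0, 0, 0, 0, 0]]
  ]
}}

```text
time: 9.45
ee_pos: [0.7174, -0.043, 0.1123]
eef_rot: [-0.508, -0.492, 0.492, 0.508]
ft_force: [1.0, -0.3, -2.4]
width: 0.0434
```

```bash
python3 - <<'E'
from plan import *
st(); go([.717,-.0419,.101],down(88.2))
s=vision.camera("side");crop(s,315,165,405,255,6,"p3.png")
E
```

```text
t 9.45 pos [ 0.7174 -0.043   0.1123] F [ 1.  -0.3 -2.4] w 0.0434 x [0.032 0.999 0.   ] y [-0.001  0.    -1.   ] q [-0.19  0.59  0.28  1.28 -0.16  1.3   1.63]
t 9.45 pos [ 0.7174 -0.043   0.1123] F [ 1.  -0.3 -2.4] w 0.0434
 turn [-0.04 -0.02  0.  ] mag 0.0
 then shift (new axes) mm [ 1.1 11.3  0.4]
```

View pics/p3.png

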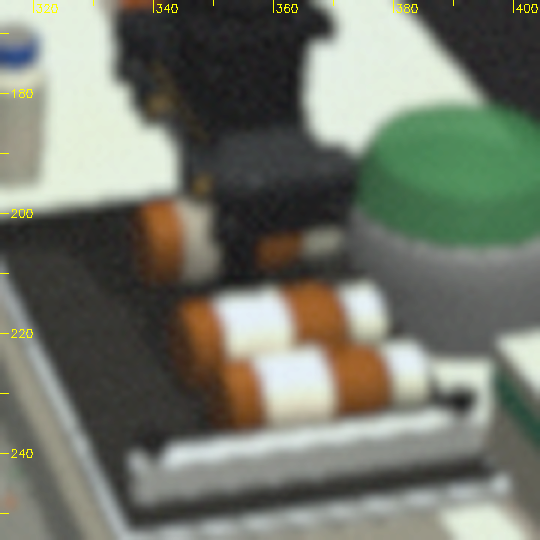

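The bottle hovers about 10 mm above the mat beyond b, with its left end at (337,205). Lowering gently until touch.

>>> {"fn": "arm_command", "kwargs": {
  "targets": [
    [[0, 0.003, 0, 0, 0, 0], [0, 0.002, 0, 0, 0, 0], [0, 0.002, 0, 0, 0, 0], [0, 0.001, 0, 0, 0, 0], [0, 0, 0, 0, 0, 0], [0, 0, 0, 0, 0, 0]]
  ]
}}

```text
time: 10.0
ee_pos: [0.7176, -0.0431, 0.1047]
eef_rot: [-0.508, -0.492, 0.492, 0.508]
ft_force: [0.3, 0.1, -2.8]
width: 0.0435
```

>>> {"fn": "arm_command", "kwargs": {
  "targets": [
    [[0, 0.0015, 0, 0, 0, 0], [0, 0, 0, 0, 0, 0], [0, 0, 0, 0, 0, 0]]
  ]
}}

```text
time: 10.25
ee_pos: [0.7176, -0.0431, 0.1031]
eef_rot: [-0.508, -0.492, 0.492, 0.508]
ft_force: [0.0, -0.6, -1.5]
width: 0.0434
```

>>> {"fn": "arm_command", "kwargs": {
  "targets": [
    [[0, 0.001, 0, 0, 0, 0], [0, 0, 0, 0, 0, 0], [0, 0.001, 0, 0, 0, 0], [0, 0, 0, 0, 0, 0], [0, 0, 0, 0, 0, 0]]
  ]
}}

```text
time: 10.67
ee_pos: [0.7175, -0.0431, 0.1011]
eef_rot: [-0.508, -0.492, 0.492, 0.508]
ft_force: [0.1, -0.1, -2.1]
width: 0.0436
```

>>> {"fn": "arm_command", "kwargs": {
  "targets": [
    [[0, 0.001, 0, 0, 0, 0], [0, 0, 0, 0, 0, 0], [0, 0, 0, 0, 0, 0]]
  ]
}}

```text
time: 10.92
ee_pos: [0.7177, -0.0431, 0.1005]
eef_rot: [0.508, 0.492, -0.492, -0.508]
ft_force: [0.3, -0.6, 0.4]
width: 0.0433
```

>>> {"fn": "arm_command", "kwargs": {
  "targets": [
    [[0, 0.001, 0, 0, 0, 0], [0, 0, 0, 0, 0, 0], [0, 0, 0, 0, 0, 0]]
  ]
}}

```text
time: 11.17
ee_pos: [0.7178, -0.0431, 0.1004]
eef_rot: [0.508, 0.492, -0.492, -0.508]
ft_force: [-3.3, 1.1, 5.2]
width: 0.0438
```

```bash
python3 - <<'E'
from plan import *
st()
s=vision.camera("side");crop(s,315,165,405,255,6,"p4.png")
E
```

```text
t 11.17 pos [ 0.7178 -0.0431  0.1004] F [-3.3  1.1  5.2] w 0.0438 x [0.032 0.999 0.   ] y [ 0.001  0.    -1.   ] q [-0.19  0.6   0.28  1.29 -0.16  1.27  1.64]
```

View pics/p4.png

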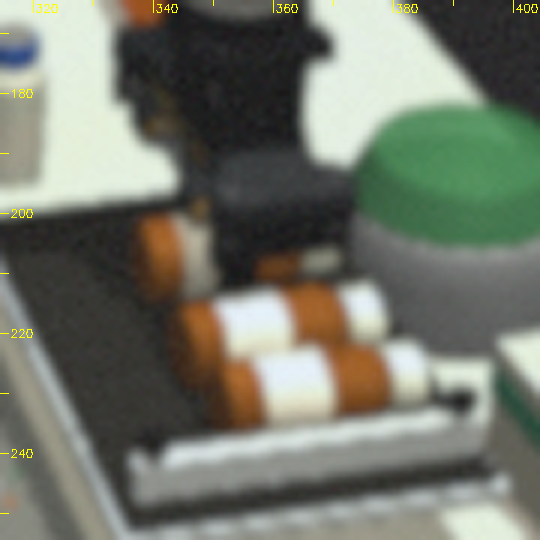

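Contact at reported z 0.1005 (+5 N), as predicted. Opening slightly and rising straight up.

>>> {"fn": "arm_command", "kwargs": {
  "targets": [
    [[0, -0.0005, 0, 0, 0, 0], [0, 0, 0, 0, 0, 0], [0, 0, 0, 0, 0, 0], [0, 0, 0, 0, 0, 0], [0, 0, 0, 0, 0, 0], [0, 0, 0, 0, 0, 0]]
  ],
  "hand": 0.6
}}

```text
time: 11.72
ee_pos: [0.7176, -0.0431, 0.0996]
eef_rot: [-0.508, -0.492, 0.492, 0.508]
ft_force: [-0.1, 0.2, -0.5]
width: 0.0521
```

>>> {"fn": "arm_command", "kwargs": {
  "targets": [
    [[0, -0.01, 0, 0, 0, 0], [0, -0.015, 0, 0, 0, 0], [0, -0.02, 0, 0, 0, 0], [0, -0.03, 0, 0, 0, 0], [0, -0.02, 0, 0, 0, 0]]
  ]
}}

```text
time: 12.13
ee_pos: [0.718, -0.0432, 0.1981]
eef_rot: [0.508, 0.493, -0.491, -0.507]
ft_force: [0.2, 1.4, 1.5]
width: 0.0526
```

```bash
python3 - <<'E'
from plan import *
st()
s=vision.camera("side");crop(s,315,165,405,255,6,"p5.png")
g=[.5240,.2893]; go([*g,.12],down(19.5))
E
```

```text
t 12.13 pos [ 0.718  -0.0432  0.1981] F [0.2 1.4 1.5] w 0.0526 x [0.032 0.999 0.   ] y [ 0.002  0.    -1.   ] q [-0.19  0.55  0.3   1.16 -0.15  1.45  1.63]
t 12.18 pos [ 0.7196 -0.0434  0.2025] F [-0.1 -0.2  3.7] w 0.052
 turn [ 0.39 68.67  0.28] mag 68.7
 then shift (new axes) mm [-73.3  82.5 378.9]
```

View pics/p5.png

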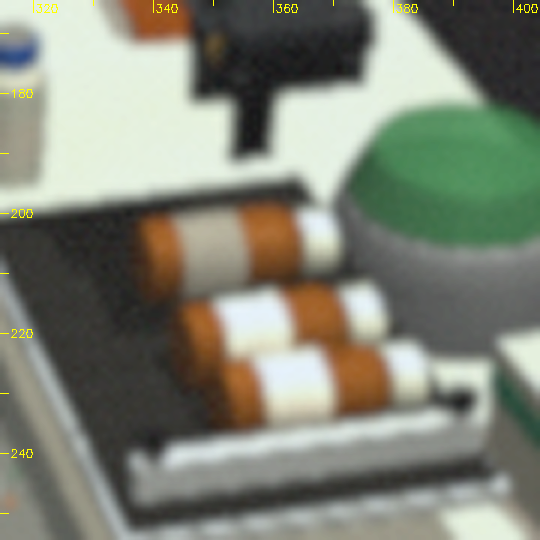

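Bottle c lies on the mat as the third of the row, with its left end at (337,205) and its cap at (367,203). Now over to the chock.

>>> {"fn": "arm_command", "kwargs": {
  "targets": [
    [[0.015, 0, 0.008, 0, 0, 0], [0.028, 0, 0.016, 0, 0, 0], [0.03, 0, 0.017, 0, 0, 0], [0.03, 0, 0.017, 0, 0, 0], [0.03, 0, 0.017, 0, 0, 0], [0.03, 0, 0.017, 0, 0, 0], [0.03, 0, 0.017, 0, 0, 0], [0.03, 0, 0.017, 0, 0, 0], [0.03, 0, 0.017, 0, 0, 0], [0.03, 0, 0.017, 0, 0, 0], [0.03, 0, 0.017, 0, 0, 0], [0.01, 0, 0.01, 0, 0, 0]]
  ],
  "hand": 1
}}

```text
time: 13.18
ee_pos: [0.5381, 0.2915, 0.1953]
eef_rot: [-0.506, -0.494, 0.493, 0.507]
ft_force: [-1.1, 1.0, -0.9]
width: 0.0869
```

>>> {"fn": "arm_command", "kwargs": {
  "targets": [
    [[0, 0, 0, 0, 6.9, 0], [0, 0, 0, 0, 6.9, 0], [0, 0.01, 0, 0, 6.9, 0], [0, 0.01, 0, 0, 6.9, 0], [0, 0.01, 0, 0, 6.9, 0], [0, 0.01, 0, 0, 6.9, 0], [0, 0.01, 0, 0, 6.9, 0], [0, 0.01, 0, 0, 6.9, 0], [0, 0.01, 0, 0, 6.9, 0], [0, 0.01, 0, 0, 6.7, 0], [0, 0, 0, 0, 0, 0], [0, 0, 0, 0, 0, 0]]
  ]
}}

```text
time: 14.18
ee_pos: [0.5408, 0.2857, 0.115]
eef_rot: [0.697, 0.12, -0.12, -0.697]
ft_force: [-0.5, 0.7, 0.8]
width: 0.087
```

```bash
python3 - <<'E'
from plan import *
st()
g=[.5240,.2893]; go([*g,-.031],down(19.5))
c=vision.camera("top");crop(c,265,95,395,215,5,"rock2.png")
E
```

```text
t 14.18 pos [0.5408 0.2857 0.115 ] F [-0.5  0.7  0.8] w 0.087 x [ 0.942  0.335 -0.   ] y [-0. -0. -1.] q [-0.8   0.35  0.3   1.6  -0.11  1.2  -0.14]
t 14.18 pos [0.5408 0.2857 0.115 ] F [-0.5  0.7  0.8] w 0.087
 turn [ 0.01  0.09 -0.02] mag 0.1
 then shift (new axes) mm [-14.7 146.    9. ]
```

View pics/rock2.png

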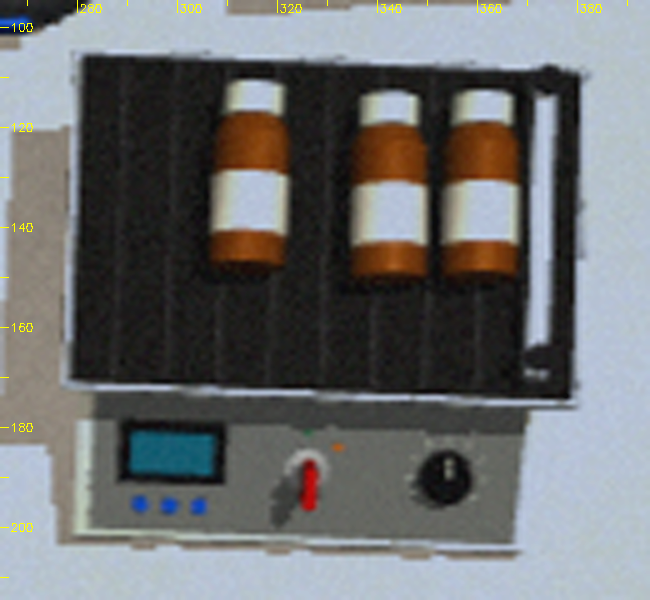

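All three bottles lie nearly parallel (c at u≈315, b at 342, a at 361) and c is a few mm further back, well within tolerance. Descending on the chock.

>>> {"fn": "arm_command", "kwargs": {
  "targets": [
    [[-0.0147, 0, 0.009, 0, 0, 0], [0, 0.02, 0, 0, 0, 0], [0, 0.025, 0, 0, 0, 0], [0, 0.025, 0, 0, 0, 0], [0, 0.02, 0, 0, 0, 0], [0, 0.01, 0, 0, 0, 0], [0, 0, 0, 0, 0, 0], [0, 0, 0, 0, 0, 0], [0, 0, 0, 0, 0, 0]]
  ]
}}

```text
time: 14.98
ee_pos: [0.5253, 0.2899, 0.0165]
eef_rot: [-0.697, -0.12, 0.118, 0.697]
ft_force: [0.5, -0.1, 0.1]
width: 0.0872
```

```bash
python3 - <<'E'
from plan import *
st()
g=[.5240,.2893]; go([*g,-.030],down(19.5))
c=vision.camera("top");crop(c,140,150,240,270,3,"c1.png")
s=vision.camera("side");crop(s,230,150,310,225,6,"c2.png")
E
```

```text
t 14.98 pos [0.5253 0.2899 0.0165] F [ 0.5 -0.1  0.1] w 0.0872 x [0.943 0.332 0.002] y [ 0.002  0.002 -1.   ] q [-0.81  0.43  0.28  1.73 -0.14  1.   -0.14]
t 14.98 pos [0.5253 0.2899 0.0165] F [ 0.5 -0.1  0.1] w 0.0872
 turn [-0.05 -0.08  0.14] mag 0.2
 then shift (new axes) mm [-1.4 46.5 -0.2]
```

View pics/c2.png

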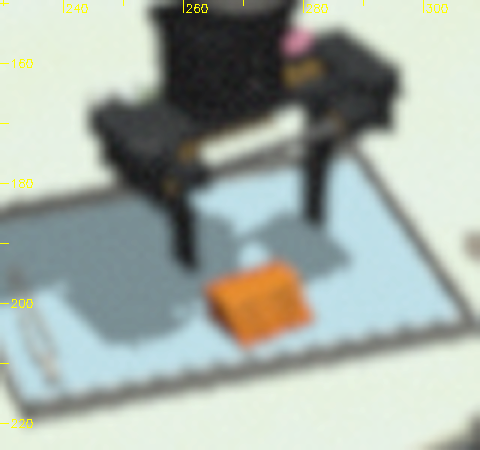

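The fingers straddle the chock's block end, with tips at (260,194) and (281,187). Going down.

>>> {"fn": "arm_command", "kwargs": {
  "targets": [
    [[-0.001, 0.01, 0, 0, 0, 0], [0, 0.012, 0, 0, 0, 0], [0, 0.01, 0, 0, 0, 0], [0, 0.008, 0, 0, 0, 0], [0, 0.005, 0, 0, 0, 0], [0, 0, 0, 0, 0, 0], [0, 0, 0, 0, 0, 0]]
  ]
}}

```text
time: 15.67
ee_pos: [0.523, 0.2888, -0.0307]
eef_rot: [0.697, 0.119, -0.119, -0.697]
ft_force: [0.7, 0.5, 0.7]
width: 0.0871
```

```bash
python3 - <<'E'
from plan import *
st()
c=vision.camera("top");crop(c,170,170,240,230,4,"c1.png")
s=vision.camera("side");crop(s,230,150,310,225,6,"c3.png")
E
```

```text
t 15.67 pos [ 0.523   0.2888 -0.0307] F [0.7 0.5 0.7] w 0.0871 x [ 0.943  0.332 -0.001] y [-0.001 -0.    -1.   ] q [-0.8   0.49  0.27  1.76 -0.16  0.92 -0.13]
```

View pics/c3.png

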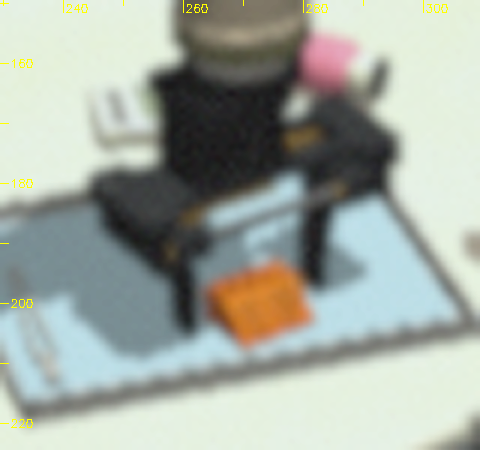

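>>> {"fn": "arm_command", "kwargs": {
  "targets": [
    [[0, 0, 0, 0, 0, 0], [0, 0, 0, 0, 0, 0], [0, 0, 0, 0, 0, 0], [0, 0, 0, 0, 0, 0], [0, 0, 0, 0, 0, 0], [0, 0, 0, 0, 0, 0]]
  ],
  "hand": 0,
  "grip_force": 20
}}

```text
time: 16.27
ee_pos: [0.5232, 0.289, -0.0301]
eef_rot: [-0.697, -0.119, 0.119, 0.697]
ft_force: [-1.9, -0.9, 1.0]
width: 0.0556
```

Chock gripped at 55.6 mm width. Lifting it and carrying it over.

>>> {"fn": "arm_command", "kwargs": {
  "targets": [
    [[0, -0.01, 0, 0, 0, 0], [0, -0.025, 0, 0, 0, 0], [0, -0.035, 0, 0, 0, 0], [0, -0.035, 0, 0, 0, 0], [0, -0.035, 0, 0, 4, 0], [0, -0.035, 0, 0, 6, 0], [0, -0.03, 0, 0, 6, 0], [0, -0.01, 0, 0, 5.2, 0], [0, 0, 0, 0, 0, 0], [0, 0, 0, 0, 0, 0]]
  ]
}}

```text
time: 17.1
ee_pos: [0.5231, 0.289, 0.1851]
eef_rot: [-0.707, 0.01, -0.01, 0.707]
ft_force: [-0.3, 0.5, -1.9]
width: 0.056
```

```bash
python3 - <<'E'
from plan import *
st(); go([.719,.015,.16],down(-1.8))
c=vision.camera("top")
R1=lambda x,y,z:ray(c,265+x/5-.5,95+y/5-.5,z)
A,B=R1(256,80,.157),R1(247,270,.157); print(A,B,np.degrees(np.arctan2((A-B)[1],(A-B)[0])))
crop(c,265,95,395,215,5,"rock3.png")
s=vision.camera("side");crop(s,200,60,320,180,5,"c5.png")
E
```

```text
t 17.1 pos [0.5231 0.289  0.1851] F [-0.3  0.5 -1.9] w 0.056 x [ 1.    -0.029  0.001] y [ 0.001  0.001 -1.   ] q [-0.88  0.27  0.36  1.56 -0.1   1.33 -0.53]
t 17.1 pos [0.5231 0.289  0.1851] F [-0.3  0.5 -1.9] w 0.056
 turn [-0.03  0.15  0.03] mag 0.2
 then shift (new axes) mm [ 204.4   25.1 -267.7]
[ 0.78336789 -0.04353678  0.157     ] [ 0.67314659 -0.03860853  0.157     ] -2.560120245642881
```

View pics/c5.png

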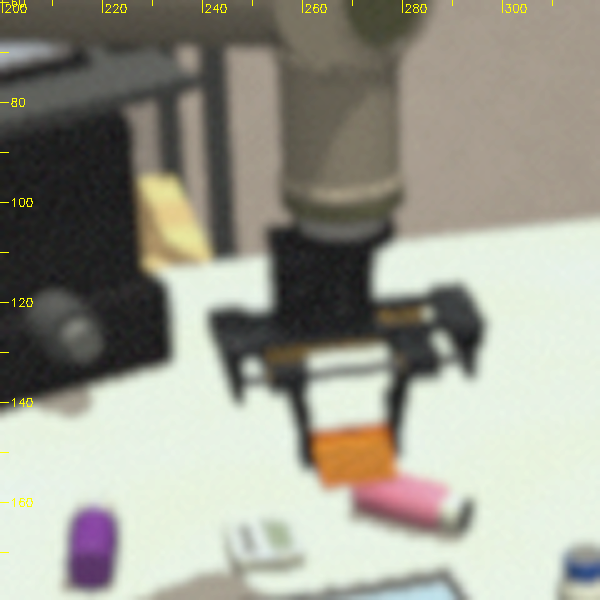

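The chock hangs square in the jaws, slope towards the camera (-y). Moving over the platform behind bottle c.

>>> {"fn": "arm_command", "kwargs": {
  "targets": [
    [[0.01, 0, -0.012, 0, 0, 0], [0.0195, 0, -0.0255, 0, 0, 0], [0.0195, 0, -0.0255, 0, 0, 0], [0.0195, 0, -0.0255, 0, 0, 0], [0.0195, 0, -0.0255, 0, 0, 0], [0.0195, 0, -0.0255, 0, 0, 0], [0.0195, 0, -0.0255, 0, 0, 0], [0.0195, 0, -0.0255, 0, 0, 0], [0.0195, 0, -0.0255, 0, 0, 0], [0.0195, 0, -0.0255, 0, 0, 0], [0.018, 0, -0.023, 0, 0, 0], [0, 0, 0, 0, 0, 0]]
  ]
}}

```text
time: 18.2
ee_pos: [0.7188, 0.0101, 0.1819]
eef_rot: [0.709, -0.014, 0.012, -0.705]
ft_force: [-0.5, -1.2, -1.2]
width: 0.0561
```

>>> {"fn": "arm_command", "kwargs": {
  "targets": [
    [[0, 0, 0, 0, 0, 0], [0, 0, 0, 0, 0, 0]]
  ]
}}

```text
time: 18.37
ee_pos: [0.7174, 0.0185, 0.183]
eef_rot: [-0.707, 0.012, -0.01, 0.707]
ft_force: [-0.6, 1.4, -1.2]
width: 0.0556
```

```bash
python3 - <<'E'
from plan import *
st(); go([.719,.018,.103],down(-1.8))
s=vision.camera("side");crop(s,295,135,405,255,5,"c6.png")
E
```

```text
t 18.37 pos [0.7174 0.0185 0.183 ] F [-0.6  1.4 -1.2] w 0.0556 x [ 1.    -0.031 -0.003] y [-0.003  0.    -1.   ] q [-0.38  0.58  0.48  1.19 -0.26  1.43  0.03]
t 18.37 pos [0.7174 0.0185 0.183 ] F [-0.6  1.4 -1.2] w 0.0556
 turn [-0.02  0.05 -0.15] mag 0.2
 then shift (new axes) mm [ 1.6 80.  -0.5]
```

View pics/c6.png

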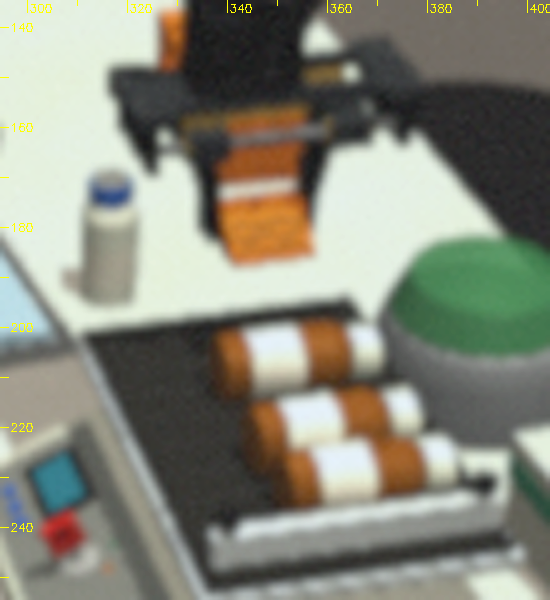

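The chock is over the mat behind bottle c (chock at (346,181)). Lowering.

>>> {"fn": "arm_command", "kwargs": {
  "targets": [
    [[0, 0.01, 0, 0, 0, 0], [0, 0.018, 0, 0, 0, 0], [0, 0.018, 0, 0, 0, 0], [0, 0.015, 0, 0, 0, 0], [0, 0.01, 0, 0, 0, 0], [0, 0.006, 0, 0, 0, 0], [0, 0, 0, 0, 0, 0], [0, 0, 0, 0, 0, 0], [0, 0, 0, 0, 0, 0]]
  ]
}}

```text
time: 19.17
ee_pos: [0.7187, 0.0182, 0.1088]
eef_rot: [-0.707, 0.011, -0.012, 0.707]
ft_force: [0.0, 0.6, -1.0]
width: 0.0557
```

>>> {"fn": "arm_command", "kwargs": {
  "targets": [
    [[0, 0.002, 0, 0, 0, 0], [0, 0.001, 0, 0, 0, 0], [0, 0, 0, 0, 0, 0], [0, 0, 0, 0, 0, 0]]
  ]
}}

```text
time: 19.5
ee_pos: [0.7182, 0.0181, 0.1048]
eef_rot: [-0.707, 0.011, -0.011, 0.707]
ft_force: [0.3, -0.9, -1.2]
width: 0.0561
```

>>> {"fn": "arm_command", "kwargs": {
  "targets": [
    [[0, 0.0015, 0, 0, 0, 0], [0, 0.001, 0, 0, 0, 0], [0, 0, 0, 0, 0, 0], [0, 0, 0, 0, 0, 0]]
  ]
}}

```text
time: 19.83
ee_pos: [0.7181, 0.0181, 0.1021]
eef_rot: [-0.707, 0.011, -0.011, 0.707]
ft_force: [0.5, -0.0, 0.2]
width: 0.0558
```

>>> {"fn": "arm_command", "kwargs": {
  "targets": [
    [[0, 0.001, 0, 0, 0, 0], [0, 0, 0, 0, 0, 0], [0, 0, 0, 0, 0, 0]]
  ]
}}

```text
time: 20.08
ee_pos: [0.7181, 0.0181, 0.1011]
eef_rot: [-0.707, 0.011, -0.011, 0.707]
ft_force: [0.0, -0.3, -1.1]
width: 0.056
```

>>> {"fn": "arm_command", "kwargs": {
  "targets": [
    [[0, 0.001, 0, 0, 0, 0], [0, 0, 0, 0, 0, 0], [0, 0, 0, 0, 0, 0]]
  ]
}}

```text
time: 20.33
ee_pos: [0.7183, 0.0181, 0.1009]
eef_rot: [-0.707, 0.011, -0.011, 0.707]
ft_force: [-1.7, -0.3, 5.0]
width: 0.056
```

Touchdown at reported z 0.101. Now sliding the chock slowly towards -y (tool -z).

>>> {"fn": "arm_command", "kwargs": {
  "targets": [
    [[0, -0.0005, -0.001, 0, 0, 0], [0, 0, -0.002, 0, 0, 0], [0, 0, -0.002, 0, 0, 0], [0, 0, -0.002, 0, 0, 0], [0, 0, -0.002, 0, 0, 0], [0, 0, -0.002, 0, 0, 0], [0, 0, -0.002, 0, 0, 0], [0, 0, -0.002, 0, 0, 0], [0, 0, -0.002, 0, 0, 0], [0, 0, -0.002, 0, 0, 0], [0, 0, -0.002, 0, 0, 0], [0, 0, -0.002, 0, 0, 0]]
  ]
}}

```text
time: 21.33
ee_pos: [0.7175, -0.0049, 0.1009]
eef_rot: [-0.707, 0.011, -0.011, 0.707]
ft_force: [0.4, 2.9, 5.4]
width: 0.0558
```

```bash
python3 - <<'E'
from plan import *
st()
s=vision.camera("side");crop(s,315,165,405,255,6,"d1.png")
E
```

```text
t 21.33 pos [ 0.7175 -0.0049  0.1009] F [0.4 2.9 5.4] w 0.0558 x [ 0.999 -0.032  0.   ] y [ 0.  0. -1.] q [-0.36  0.62  0.46  1.3  -0.27  1.28  0.08]
```

View pics/d1.png

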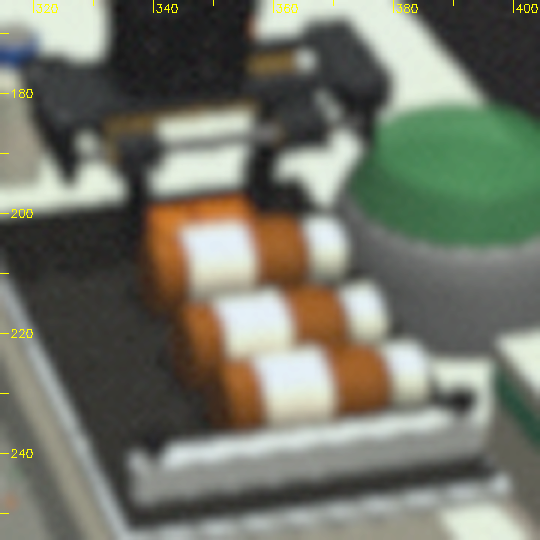

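The chock now touches and pushes bottle c, which is at (347,207). Continuing.

>>> {"fn": "arm_command", "kwargs": {
  "targets": [
    [[0, 0, -0.0015, 0, 0, 0], [0, 0, -0.0015, 0, 0, 0], [0, 0, -0.0015, 0, 0, 0], [0, 0, -0.0015, 0, 0, 0], [0, 0, -0.0015, 0, 0, 0], [0, 0, -0.0015, 0, 0, 0], [0, 0, -0.0015, 0, 0, 0], [0, 0, -0.0015, 0, 0, 0], [0, 0, -0.0015, 0, 0, 0], [0, 0, -0.0015, 0, 0, 0], [0, 0, -0.0015, 0, 0, 0], [0, 0, -0.0015, 0, 0, 0]]
  ]
}}

```text
time: 22.38
ee_pos: [0.7169, -0.0226, 0.1009]
eef_rot: [-0.707, 0.011, -0.011, 0.707]
ft_force: [0.6, 3.6, 5.5]
width: 0.0559
```

>>> {"fn": "arm_command", "kwargs": {
  "targets": [
    [[0, 0, -0.0015, 0, 0, 0], [0, 0, -0.0015, 0, 0, 0], [0, 0, -0.0015, 0, 0, 0], [0, 0, -0.0015, 0, 0, 0], [0, 0, -0.0015, 0, 0, 0], [0, 0, -0.001, 0, 0, 0], [0, 0, -0.001, 0, 0, 0], [0, 0, 0, 0, 0, 0]]
  ]
}}

```text
time: 23.05
ee_pos: [0.7166, -0.0324, 0.1009]
eef_rot: [-0.707, 0.011, -0.011, 0.707]
ft_force: [-0.0, 2.1, 4.9]
width: 0.0558
```

```bash
python3 - <<'E'
from plan import *
st()
s=vision.camera("side");crop(s,315,165,405,255,6,"d2.png")
E
```

```text
t 23.05 pos [ 0.7166 -0.0324  0.1009] F [-0.   2.1  4.9] w 0.0558 x [ 0.999 -0.032  0.   ] y [ 0.  0. -1.] q [-0.32  0.62  0.47  1.3  -0.28  1.28  0.12]
```

View pics/d2.png

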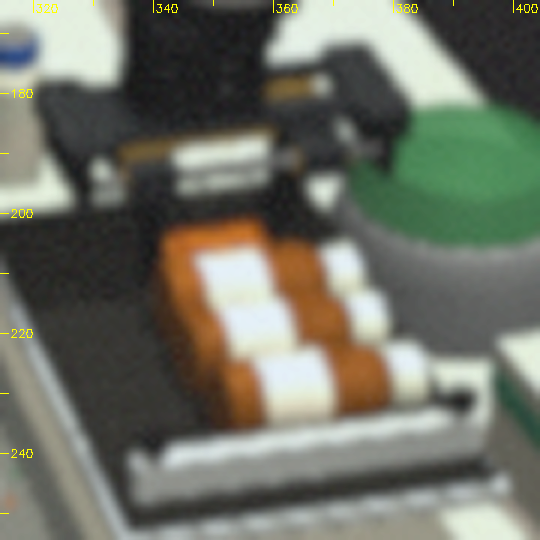

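Bottle c is about touching b at (347,222). Continuing at 1 mm per row.

>>> {"fn": "arm_command", "kwargs": {
  "targets": [
    [[0, 0, -0.001, 0, 0, 0], [0, 0, -0.001, 0, 0, 0], [0, 0, -0.001, 0, 0, 0], [0, 0, -0.001, 0, 0, 0], [0, 0, -0.001, 0, 0, 0], [0, 0, -0.001, 0, 0, 0], [0, 0, -0.001, 0, 0, 0], [0, 0, -0.001, 0, 0, 0], [0, 0, 0, 0, 0, 0]]
  ]
}}

```text
time: 23.85
ee_pos: [0.7164, -0.04, 0.1009]
eef_rot: [-0.707, 0.011, -0.011, 0.707]
ft_force: [-0.3, 3.7, 4.9]
width: 0.0559
```

>>> {"fn": "arm_command", "kwargs": {
  "targets": [
    [[0, 0, -0.001, 0, 0, 0], [0, 0, -0.001, 0, 0, 0], [0, 0, 0, 0, 0, 0]]
  ]
}}

```text
time: 24.1
ee_pos: [0.7164, -0.0419, 0.1009]
eef_rot: [-0.707, 0.011, -0.011, 0.707]
ft_force: [-0.2, 2.8, 6.0]
width: 0.0557
```

>>> {"fn": "arm_command", "kwargs": {
  "targets": [
    [[0, 0, -0.001, 0, 0, 0], [0, 0, 0, 0, 0, 0]]
  ]
}}

```text
time: 24.27
ee_pos: [0.7163, -0.0429, 0.1009]
eef_rot: [-0.707, 0.011, -0.011, 0.707]
ft_force: [0.1, 3.6, 4.8]
width: 0.056
```

```bash
python3 - <<'E'
from plan import *
st()
s=vision.camera("side");crop(s,315,165,405,255,6,"d3.png")
E
```

```text
t 24.27 pos [ 0.7163 -0.0429  0.1009] F [0.1 3.6 4.8] w 0.056 x [ 1.    -0.031  0.   ] y [ 0.     0.001 -1.   ] q [-0.31  0.62  0.47  1.3  -0.28  1.28  0.14]
```

View pics/d3.png

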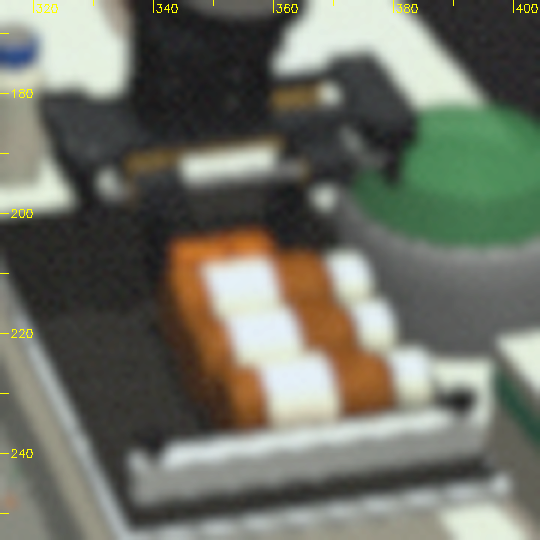

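>>> {"fn": "arm_command", "kwargs": {
  "targets": [
    [[0, 0, -0.001, 0, 0, 0], [0, 0, -0.0005, 0, 0, 0], [0, 0, 0, 0, 0, 0]]
  ]
}}

```text
time: 24.57
ee_pos: [0.7163, -0.0443, 0.1009]
eef_rot: [-0.707, 0.011, -0.011, 0.707]
ft_force: [0.2, 3.2, 5.7]
width: 0.056
```

>>> {"fn": "arm_command", "kwargs": {
  "targets": [
    [[0, 0, -0.001, 0, 0, 0], [0, 0, 0, 0, 0, 0]]
  ]
}}

```text
time: 24.73
ee_pos: [0.7163, -0.045, 0.1008]
eef_rot: [-0.707, 0.011, -0.011, 0.707]
ft_force: [0.3, 4.1, 4.5]
width: 0.0559
```

>>> {"fn": "arm_command", "kwargs": {
  "targets": [
    [[0, 0, -0.001, 0, 0, 0], [0, 0, 0, 0, 0, 0]]
  ]
}}

```text
time: 24.9
ee_pos: [0.7163, -0.0452, 0.1009]
eef_rot: [-0.706, 0.011, -0.011, 0.708]
ft_force: [-0.7, 6.8, 5.9]
width: 0.0562
```

>>> {"fn": "arm_command", "kwargs": {
  "targets": [
    [[0, 0, -0.0005, 0, 0, 0], [0, 0, 0, 0, 0, 0]]
  ]
}}

```text
time: 25.07
ee_pos: [0.7163, -0.0452, 0.1009]
eef_rot: [-0.706, 0.011, -0.011, 0.708]
ft_force: [-0.4, 7.0, 5.5]
width: 0.0561
```

```bash
python3 - <<'E'
from plan import *
st()
s=vision.camera("side");crop(s,315,165,405,255,6,"d4.png")
E
```

```text
t 25.07 pos [ 0.7163 -0.0452  0.1009] F [-0.4  7.   5.5] w 0.0561 x [ 1.   -0.03  0.  ] y [ 0.     0.002 -1.   ] q [-0.3   0.62  0.47  1.3  -0.28  1.28  0.14]
```

View pics/d4.png

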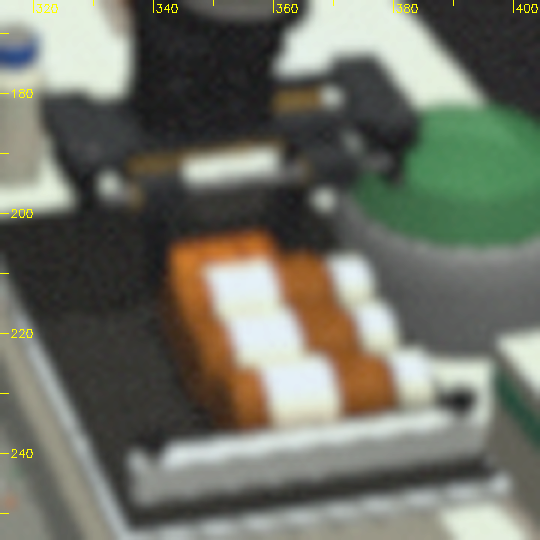

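The advance has stalled at y=-0.0452 with 7 N. That puts the chock at 0.151 m in the rail frame, against 0.1507 for a closed row. Releasing and rising.

>>> {"fn": "arm_command", "kwargs": {
  "targets": [
    [[0, 0, 0.0005, 0, 0, 0], [0, 0, 0, 0, 0, 0], [0, 0, 0, 0, 0, 0], [0, 0, 0, 0, 0, 0], [0, 0, 0, 0, 0, 0], [0, 0, 0, 0, 0, 0]]
  ],
  "hand": 0.8
}}

```text
time: 25.62
ee_pos: [0.7159, -0.0473, 0.1005]
eef_rot: [0.707, -0.012, 0.011, -0.707]
ft_force: [0.4, 0.3, 0.4]
width: 0.069
```

>>> {"fn": "arm_command", "kwargs": {
  "targets": [
    [[0, -0.01, 0, 0, 0, 0], [0, -0.015, 0, 0, 0, 0], [0, -0.025, 0, 0, 0, 0], [0, -0.03, 0, 0, 0, 0], [0, -0.03, 0, 0, 0, 0], [0, -0.02, 0.03, 0, 0, 0], [0, 0, 0.04, 0, 0, 0], [0, 0, 0.04, 0, 0, 0], [0, 0, 0.04, 0, 0, 0], [0, 0, 0.04, 0, 0, 0], [0, 0, 0.03, 0, 0, 0]]
  ]
}}

```text
time: 26.53
ee_pos: [0.7226, 0.1774, 0.2316]
eef_rot: [-0.706, 0.01, -0.01, 0.708]
ft_force: [1.1, -0.1, -0.3]
width: 0.0695
```

```bash
python3 - <<'E'
from plan import *
st()
c=vision.camera("top");crop(c,265,95,395,215,5,"e1.png")
s=vision.camera("side");crop(s,315,165,405,255,6,"e2.png")
E
```

```text
t 26.53 pos [0.7226 0.1774 0.2316] F [ 1.1 -0.1 -0.3] w 0.0695 x [ 1.    -0.029  0.   ] y [ 0.     0.002 -1.   ] q [-0.55  0.62  0.45  1.01 -0.26  1.56 -0.2 ]
```

View pics/e1.png

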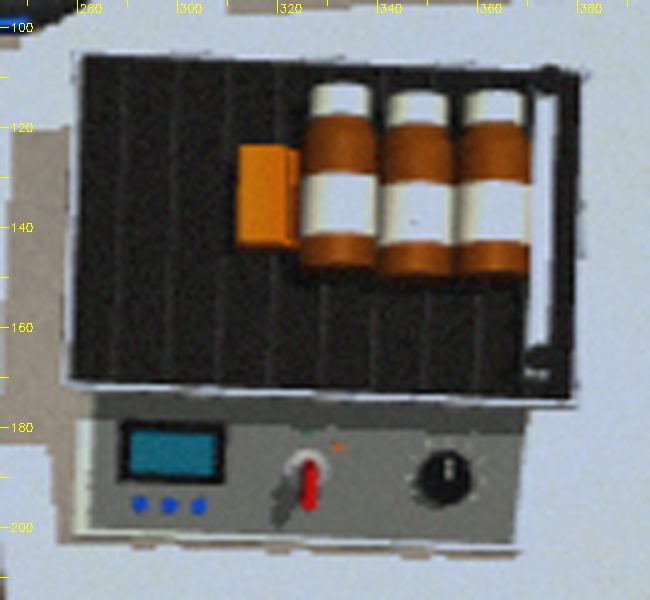

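View pics/e2.png

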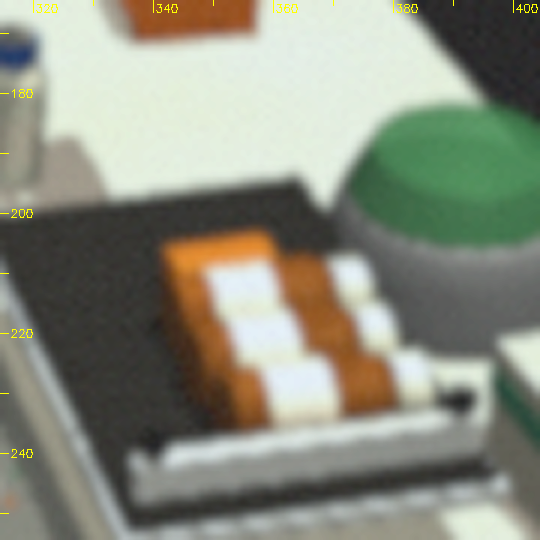

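The row is snug in both views: chock at u≈315, bottles at u≈332, 348 and 363 evenly spaced about 44 mm, then the rail. Now to the key: back off in x, turn the tool, then tilt it 26°.

>>> {"fn": "arm_command", "kwargs": {
  "targets": [
    [[-0.03, 0, 0, 0, -5, 0], [-0.03, 0, 0, 0, -7, 0], [-0.03, 0, 0, 0, -7, 0], [-0.03, 0, 0, 0, -7, 0], [-0.02, 0, 0, 0, -7, 0], [-0.02, 0, 0, 0, -7, 0], [-0.015, 0, 0.01, 0, -7, 0], [0, 0, 0.02, 0, -7, 0], [0, 0, 0.02, 0, -7, 0], [0, 0, 0.02, 0, -7, 0], [0, 0, 0.02, 0, -7, 0], [0, 0, 0.02, 0, -7, 0]]
  ],
  "hand": 0.35
}}

```text
time: 27.63
ee_pos: [0.4664, 0.1887, 0.2314]
eef_rot: [0.54, 0.457, -0.457, -0.54]
ft_force: [0.6, -0.4, 0.2]
width: 0.0305
```

```bash
cat >> plan.py <<'E'
yaw=np.radians(-1.8); RZ=Rn.from_euler("z",yaw).as_matrix(); al=np.radians(26)
XU=RZ@[np.cos(al),0,np.sin(al)]; YV=RZ@[0,1,0]; NN=np.cross(XU,YV)
BASE=np.array([.571,-.0820,.050])
RK=np.c_[YV,-NN,np.cross(YV,-NN)]
E
python3 - <<'E'
from plan import *
st(); 
real=BASE+.09*NN; print(real)
go(real+[.008,0,-.036],RK); go([.5,.1,.2],down(88.2))
E
```

```text
t 27.63 pos [0.4664 0.1887 0.2314] F [ 0.6 -0.4  0.2] w 0.0305 x [0.165 0.986 0.   ] y [ 0.001  0.    -1.   ] q [-0.69  0.03  0.22  1.72 -0.01  1.39  0.94]
[ 0.53156606 -0.08076074  0.13089146]
t 27.63 pos [0.4664 0.1887 0.2314] F [ 0.6 -0.4  0.2] w 0.0305
 turn [-25.91  -7.57  -1.73] mag 27.1
 then shift (new axes) mm [-267.1  158.5  -13.5]
t 27.63 pos [0.4664 0.1887 0.2314] F [ 0.6 -0.4  0.2] w 0.0305
 turn [ 0.05 -7.7   0.02] mag 7.7
 then shift (new axes) mm [-87.6  31.4 -36.4]
```

>>> {"fn": "arm_command", "kwargs": {
  "targets": [
    [[-0.01, 0, 0, -5.2, -1.5, -0.35], [-0.02, 0, 0, -5.2, -1.5, -0.35], [-0.02, 0, 0, -5.2, -1.5, -0.35], [-0.02, 0, 0, -5.2, -1.5, -0.35], [-0.025, 0, 0, -5.1, -1.5, -0.35], [-0.03, 0.01, -0.003, 0, 0, 0], [-0.03, 0.01, -0.003, 0, 0, 0], [-0.03, 0.01, -0.003, 0, 0, 0], [-0.03, 0.01, -0.003, 0, 0, 0], [-0.025, 0.01, 0, 0, 0, 0], [-0.02, 0, 0, 0, 0, 0], [0, 0, 0, 0, 0, 0]]
  ]
}}

```text
time: 28.63
ee_pos: [0.4825, -0.0762, 0.1906]
eef_rot: [0.612, 0.586, -0.366, -0.384]
ft_force: [-0.8, 0.1, 0.4]
width: 0.0304
```

```bash
python3 - <<'E'
from plan import *
st(); 
go(BASE+.09*NN+[.008,0,-.036],RK)
s=vision.camera("side");crop(s,250,170,350,270,6,"k1.png")
c=vision.camera("top");crop(c,290,150,370,230,6,"k2.png")
E
```

```text
t 28.63 pos [ 0.4825 -0.0762  0.1906] F [-0.8  0.1  0.4] w 0.0304 x [0.044 0.999 0.002] y [ 0.437 -0.018 -0.899] q [-0.56 -0.47  0.49  2.23  0.33  0.9   1.31]
t 28.63 pos [ 0.4825 -0.0762  0.1906] F [-0.8  0.1  0.4] w 0.0304
 turn [-0.06 -0.7  -0.22] mag 0.7
 then shift (new axes) mm [ -2.8 111.1  -9.5]
```

View pics/k1.png

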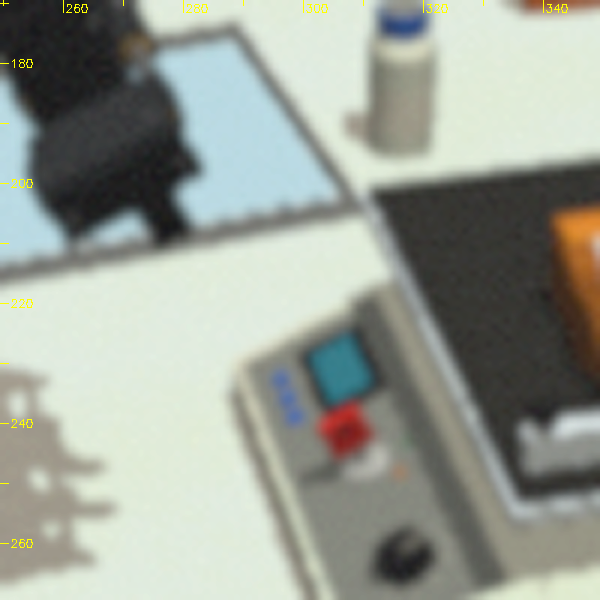

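```bash
python3 - <<'E'
from plan import *
st()
s=vision.camera("side");c=vision.camera("top")
q=readout.read_state();R=Rn.from_quat(q["eef_rot"]).as_matrix();p=q["ee_pos"]
for nm,o in(("A",np.array([0,0,.0375])),("B",-.0375*R[:,1])):
    for d in(-.03,-.015): 
        for z in(-.0095,.0095):print(nm,d,z,(p+o+d*R[:,0]+z*R[:,2]).round(4),proj(s,p+o+d*R[:,0]+z*R[:,2]).round(1))
E
```

```text
t 28.73 pos [ 0.4829 -0.0726  0.191 ] F [-0.5 -0.1  0.3] w 0.0304 x [0.041 0.999 0.002] y [ 0.438 -0.016 -0.899] q [-0.56 -0.47  0.48  2.23  0.33  0.9   1.3 ]
A -0.03 -0.0095 [ 0.4905 -0.1016  0.2326] [[287.9 207.5]]
A -0.03 0.0095 [ 0.4734 -0.1009  0.2243] [[282.3 210.5]]
A -0.015 -0.0095 [ 0.491  -0.0866  0.2326] [[286.8 204.8]]
A -0.015 0.0095 [ 0.474  -0.0859  0.2243] [[281.3 207.8]]
B -0.03 -0.0095 [ 0.474  -0.101   0.2288] [[282.5 209.2]]
B -0.03 0.0095 [ 0.457  -0.1003  0.2205] [[277.  212.2]]
B -0.015 -0.0095 [ 0.4746 -0.086   0.2288] [[281.5 206.6]]
B -0.015 0.0095 [ 0.4575 -0.0853  0.2205] [[276.  209.6]]
```

View pics/k2.png

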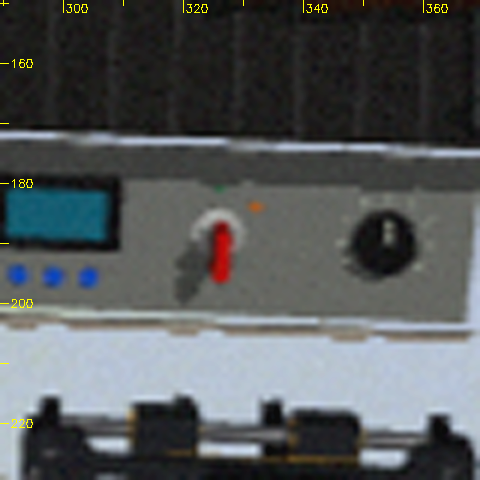

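The tip pixels (275–280, 209) match a tool-length offset, with the real tip about 37.5 mm behind the reported TCP along the tool. Approaching to a hover just above the key head.

```bash
python3 - <<'E'
from plan import *
go(BASE+(.055-.0375)*NN,RK)
E
```

```text
t 28.83 pos [ 0.4831 -0.0713  0.1909] F [-0.3  0.3 -0.2] w 0.0304
 turn [-0.02 -0.35 -0.13] mag 0.4
 then shift (new axes) mm [ -8.  147.8 -17.5]
```

>>> {"fn": "arm_command", "kwargs": {
  "targets": [
    [[-0.008, 0.01, -0.006, 0, -0.35, 0], [0, 0.025, -0.006, 0, 0, 0], [0, 0.025, -0.0055, 0, 0, 0], [0, 0.025, 0, 0, 0, 0], [0, 0.02, 0, 0, 0, 0], [0, 0.015, 0, 0, 0, 0], [0, 0.01, 0, 0, 0, 0], [0, 0, 0, 0, 0, 0], [0, 0, 0, 0, 0, 0], [0, 0, 0, 0, 0, 0]]
  ]
}}

```text
time: 29.67
ee_pos: [0.5554, -0.0818, 0.0818]
eef_rot: [0.609, 0.59, -0.37, -0.38]
ft_force: [-0.9, -0.4, -0.7]
width: 0.0305
```

```bash
python3 - <<'E'
from plan import *
st()
go(BASE+(.055-.0375)*NN,RK)
s=vision.camera("side");crop(s,270,190,340,270,7,"k3.png")
c=vision.camera("top");crop(c,290,150,370,230,6,"k4.png")
q=readout.read_state();R=Rn.from_quat(q["eef_rot"]).as_matrix();p=q["ee_pos"]
o=-.0375*R[:,1]
for d in(-.03,-.015,.015,.03):
  print(d,[proj(s,p+o+d*R[:,0]+z*R[:,2]).round(1) for z in(-.0095,.0095)])
E
```

```text
t 29.67 pos [ 0.5554 -0.0818  0.0818] F [-0.9 -0.4 -0.7] w 0.0305 x [ 0.032  0.999 -0.002] y [ 0.438 -0.016 -0.899] q [-0.71 -0.11  0.77  2.23  0.11  0.53  1.53]
t 29.67 pos [ 0.5554 -0.0818  0.0818] F [-0.9 -0.4 -0.7] w 0.0305
 turn [-0.03  0.03 -0.12] mag 0.1
 then shift (new axes) mm [ 0.3 18.  -0. ]
-0.03 [array([[306.4, 236.7]]), array([[301.1, 239.6]])]
-0.015 [array([[305.2, 234. ]]), array([[299.9, 236.8]])]
0.015 [array([[302.9, 228.5]]), array([[297.7, 231.4]])]
0.03 [array([[301.8, 225.9]]), array([[296.6, 228.7]])]
```

View pics/k3.png

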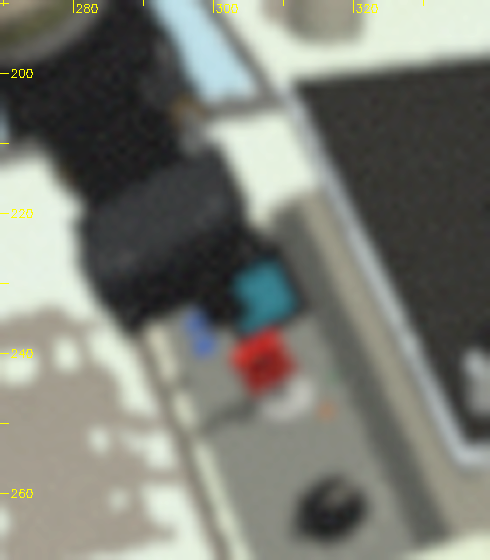

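View pics/k4.png

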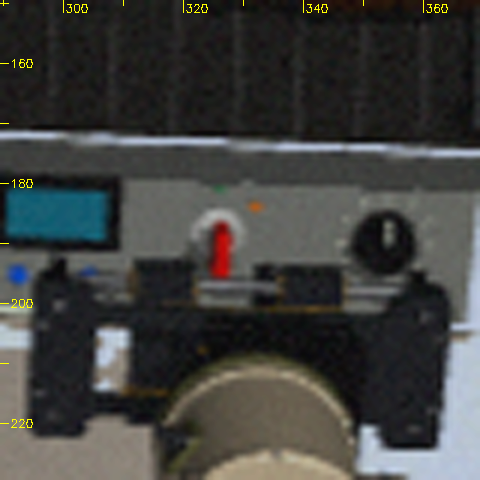

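```bash
python3 - <<'E'
from plan import *
s=vision.camera("side")
q=readout.read_state();R=Rn.from_quat(q["eef_rot"]).as_matrix();p=q["ee_pos"]
k=14;u0,v0=282,212
im=cv2.resize(s["pixels"][v0:v0+40,u0:u0+38],None,fx=k,fy=k,interpolation=cv2.INTER_NEAREST);im=cv2.convertScaleAbs(im,alpha=2.2,beta=25)
o=-.0375*R[:,1]
def L(a,b,col): 
    q=(np.vstack([proj(s,a),proj(s,b)])+.5-[u0,v0])*k; cv2.line(im,tuple(q[0].astype(int)),tuple(q[1].astype(int)),col,1)
t=p+o
for d0,d1,col in((-.030,-.0152,(0,255,0)),(.0152,.03,(255,255,0))):
    for h in(0,-.05):
        P=[t+d*R[:,0]+z*R[:,2]+h*R[:,1] for d,z in((d0,-.0095),(d1,-.0095),(d1,.0095),(d0,.0095))]
        for i in range(4): L(P[i],P[(i+1)%4],col)
cv2.imwrite("pics/k5.png",im)
E
```

```text
(no output)
```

View pics/k5.png

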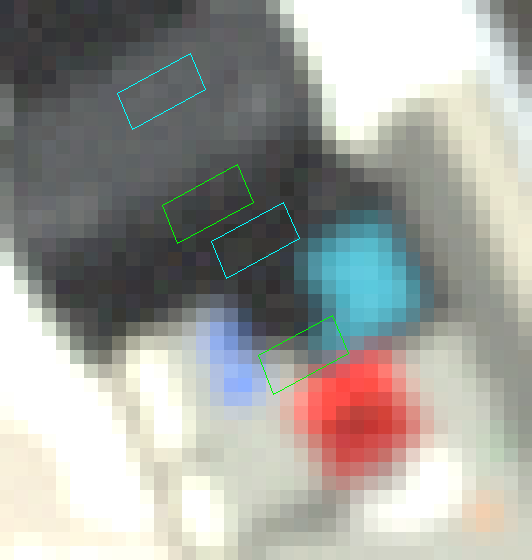

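The image tips agree with the model apart from the ~10 mm finger taper seen before, and the lateral alignment is good. Advancing along the tool over the key head.

>>> {"fn": "arm_command", "kwargs": {
  "targets": [
    [[0, 0.015, 0, 0, 0, 0], [0, 0.015, 0, 0, 0, 0], [0, 0.012, 0, 0, 0, 0], [0, 0.01, 0, 0, 0, 0], [0, 0.004, 0, 0, 0, 0], [0, 0, 0, 0, 0, 0], [0, 0, 0, 0, 0, 0], [0, 0, 0, 0, 0, 0]]
  ]
}}

```text
time: 30.48
ee_pos: [0.5798, -0.0833, 0.0314]
eef_rot: [0.61, 0.589, -0.369, -0.38]
ft_force: [-0.3, 0.2, -0.7]
width: 0.0304
```

```bash
python3 - <<'E'
from plan import *
st()
go(BASE+(.013-.0375)*NN,RK)
s=vision.camera("side");crop(s,270,190,340,270,7,"k6.png")
c=vision.camera("top");crop(c,290,150,370,230,6,"k7.png")
E
```

```text
t 30.48 pos [ 0.5798 -0.0833  0.0314] F [-0.3  0.2 -0.7] w 0.0304 x [ 0.033  0.999 -0.002] y [ 0.438 -0.016 -0.899] q [-0.71  0.11  0.83  2.22 -0.28  0.4   1.87]
t 30.48 pos [ 0.5798 -0.0833  0.0314] F [-0.3  0.2 -0.7] w 0.0304
 turn [-0.02 -0.03 -0.12] mag 0.1
 then shift (new axes) mm [ 1.1  3.9 -0.2]
```

View pics/k6.png

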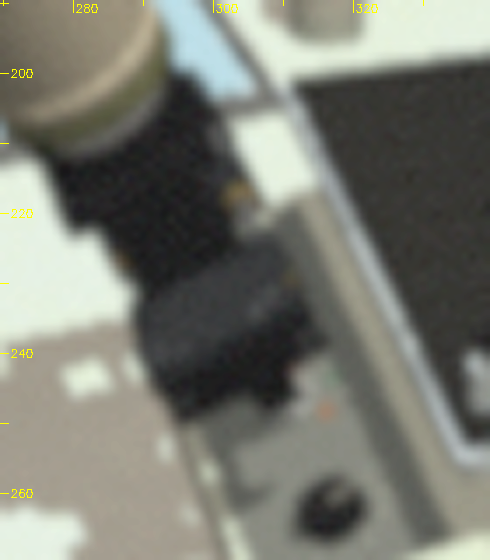

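View pics/k7.png

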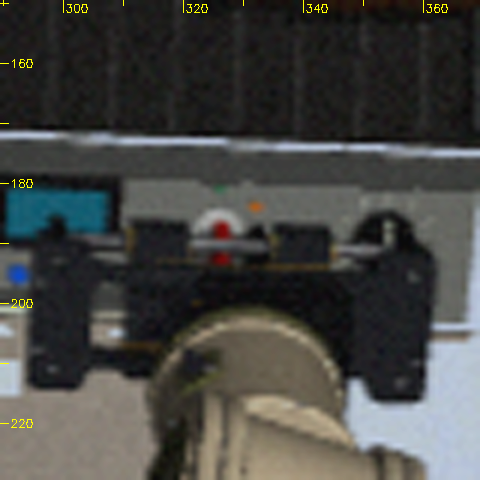

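The fingers straddle the red head (visible between the pads at (326,190)). Going 3 mm deeper and pinching.

>>> {"fn": "arm_command", "kwargs": {
  "targets": [
    [[0.001, 0.003, 0, 0, 0, 0], [0, 0, 0, 0, 0, 0], [0, 0, 0, 0, 0, 0]]
  ]
}}

```text
time: 30.83
ee_pos: [0.581, -0.0822, 0.0281]
eef_rot: [0.61, 0.589, -0.37, -0.38]
ft_force: [-0.4, -0.2, 0.2]
width: 0.0308
```

>>> {"fn": "arm_command", "kwargs": {
  "targets": [
    [[0, 0, 0, 0, 0, 0], [0, 0, 0, 0, 0, 0], [0, 0, 0, 0, 0, 0], [0, 0, 0, 0, 0, 0], [0, 0, 0, 0, 0, 0], [0, 0, 0, 0, 0, 0]]
  ],
  "hand": 0,
  "grip_force": 35
}}

```text
time: 31.33
ee_pos: [0.5809, -0.0854, 0.0282]
eef_rot: [0.611, 0.588, -0.369, -0.38]
ft_force: [0.8, -10.0, -2.4]
width: 0.0088
```

```bash
python3 - <<'E'
from plan import *
st(); print(readout.read_state()["torque"])
c=vision.camera("top");crop(c,290,95,370,215,5,"k8.png")
E
```

```text
t 31.33 pos [ 0.5809 -0.0854  0.0282] F [  0.8 -10.   -2.4] w 0.0088 x [ 0.036  0.999 -0.004] y [ 0.438 -0.02  -0.899] q [-0.7   0.12  0.82  2.22 -0.3   0.4   1.88]
[-2.05556901  0.55033318 -0.97083164]
```

View pics/k8.png

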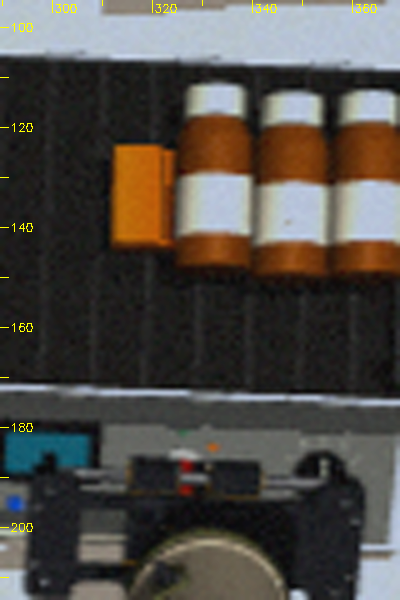

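The key is pinched at 8.8 mm. I'll relieve the 3 mm side offset and turn clockwise (+ about tool y), half way first.

>>> {"fn": "arm_command", "kwargs": {
  "targets": [
    [[-0.003, 0, 0, 0, 0, 0], [0, 0, 0, 0, 4, 0], [0, 0, 0, 0, 5, 0], [0, 0, 0, 0, 5, 0], [0, 0, 0, 0, 5, 0], [0, 0, 0, 0, 5, 0], [0, 0, 0, 0, 0, 0]]
  ]
}}

```text
time: 31.97
ee_pos: [0.581, -0.0853, 0.0282]
eef_rot: [0.674, 0.496, -0.233, -0.496]
ft_force: [-2.4, -0.9, 3.4]
width: 0.0087
```

```bash
python3 - <<'E'
from plan import *
st(); print(readout.read_state()["torque"]); go([.5809,-.0854,.0282],RK)
c=vision.camera("top");crop(c,290,150,370,230,6,"k9.png")
E
```

```text
t 31.97 pos [ 0.581  -0.0853  0.0282] F [-2.4 -0.9  3.4] w 0.0087 x [0.399 0.9   0.177] y [ 0.437 -0.016 -0.899] q [-0.77  0.13  0.9   2.22 -0.35  0.4   1.51]
[-0.12224388  0.61054375  0.0804732 ]
t 31.97 pos [ 0.581  -0.0853  0.0282] F [-2.4 -0.9  3.4] w 0.0087
 turn [ -0.03 -24.23  -0.15] mag 24.2
 then shift (new axes) mm [-0.1 -0.   0.1]
```

View pics/k9.png

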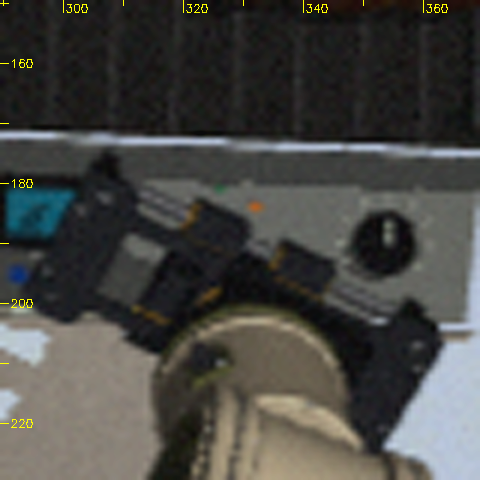

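Turned 24° with small forces. Continuing to the stop.

>>> {"fn": "arm_command", "kwargs": {
  "targets": [
    [[0, 0, 0, 0, 5, 0], [0, 0, 0, 0, 5, 0], [0, 0, 0, 0, 5, 0], [0, 0, 0, 0, 5, 0], [0, 0, 0, 0, 4, 0], [0, 0, 0, 0, 0, 0], [0, 0, 0, 0, 0, 0]]
  ]
}}

```text
time: 32.6
ee_pos: [0.5811, -0.0852, 0.0283]
eef_rot: [0.707, 0.385, -0.091, -0.586]
ft_force: [-0.2, 0.3, 3.4]
width: 0.0088
```

```bash
python3 - <<'E'
from plan import *
st(); print(readout.read_state()["torque"]); go([.5809,-.0854,.0282],RK)
c=vision.camera("top");crop(c,290,150,370,230,6,"k10.png")
E
```

```text
t 32.6 pos [ 0.5811 -0.0852  0.0283] F [-0.2  0.3  3.4] w 0.0088 x [0.687 0.651 0.322] y [ 0.437 -0.016 -0.899] q [-0.85  0.15  0.99  2.23 -0.4   0.41  1.15]
[0.00909054 0.42131332 0.25223346]
t 32.6 pos [ 0.5811 -0.0852  0.0283] F [-0.2  0.3  3.4] w 0.0088
 turn [ 1.000e-02 -4.773e+01 -1.500e-01] mag 47.7
 then shift (new axes) mm [-0.2 -0.   0.2]
```

View pics/k10.png

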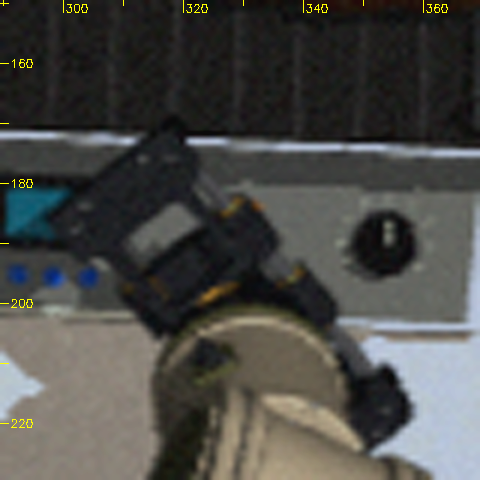

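>>> {"fn": "arm_command", "kwargs": {
  "targets": [
    [[0, 0, 0, 0, 2, 0], [0, 0, 0, 0, 1.5, 0], [0, 0, 0, 0, 0, 0], [0, 0, 0, 0, 0, 0]]
  ]
}}

```text
time: 32.98
ee_pos: [0.5811, -0.0852, 0.0283]
eef_rot: [0.709, 0.366, -0.069, -0.598]
ft_force: [-1.8, 1.3, 2.8]
width: 0.0089
```

```bash
python3 - <<'E'
from plan import *
s=readout.read_state();R=Rn.from_quat(s["eef_rot"]).as_matrix(); st();print("moment about tool axes",R.T@s["torque"]); go([.5809,-.0854,.0282],RK)
E
```

```text
t 32.98 pos [ 0.5811 -0.0852  0.0283] F [-1.8  1.3  2.8] w 0.0089 x [0.722 0.602 0.34 ] y [ 0.437 -0.016 -0.899] q [-0.86  0.15  1.    2.23 -0.41  0.41  1.09]
moment about tool axes [ 0.40365902 -0.53261612  0.09224644]
t 32.98 pos [ 0.5811 -0.0852  0.0283] F [-1.8  1.3  2.8] w 0.0089
 turn [ 2.000e-02 -5.136e+01 -1.500e-01] mag 51.4
 then shift (new axes) mm [-0.2 -0.   0.2]
```

The tool reads 51.4° with a 0.53 N m reaction, so the key is on its stop. Turning back with the spring, then letting go.

>>> {"fn": "arm_command", "kwargs": {
  "targets": [
    [[0, 0, 0, 0, -4, 0], [0, 0, 0, 0, -5.5, 0], [0, 0, 0, 0, -5.5, 0], [0, 0, 0, 0, -5.5, 0], [0, 0, 0, 0, -5.5, 0], [0, 0, 0, 0, -5.5, 0], [0, 0, 0, 0, -5.5, 0], [0, 0, 0, 0, -5.5, 0], [0, 0, 0, 0, -5, 0], [0, 0, 0, 0, -3, 0], [0, 0, 0, 0, 0, 0]]
  ]
}}

```text
time: 33.9
ee_pos: [0.5809, -0.0855, 0.0282]
eef_rot: [0.612, 0.586, -0.365, -0.385]
ft_force: [-0.4, 1.0, 2.7]
width: 0.0086
```

>>> {"fn": "arm_command", "kwargs": {
  "targets": [
    [[0, 0, 0, 0, 0, 0], [0, 0, 0, 0, 0, 0], [0, 0, 0, 0, 0, 0], [0, 0, 0, 0, 0, 0], [0, 0, 0, 0, 0, 0]]
  ],
  "hand": 0.35
}}

```text
time: 34.32
ee_pos: [0.5808, -0.0854, 0.028]
eef_rot: [0.613, 0.586, -0.364, -0.386]
ft_force: [-0.5, -0.6, 0.6]
width: 0.0289
```

>>> {"fn": "arm_command", "kwargs": {
  "targets": [
    [[0, -0.01, 0, 0, 0, 0], [0, -0.015, 0, 0, 0, 0], [0, -0.02, 0, 0, 0, 0], [0, -0.025, 0, 0, 0, 0], [0, -0.025, 0, 0, 0, 0], [0, -0.02, 0, 0, 0, 0], [0, -0.01, 0, 0, 0, 0], [0, 0, 0, 0, 0, 0]]
  ]
}}

```text
time: 34.98
ee_pos: [0.527, -0.0833, 0.1429]
eef_rot: [0.613, 0.587, -0.362, -0.385]
ft_force: [0.9, -0.7, 0.8]
width: 0.0302
```

```bash
python3 - <<'E'
from plan import *
st()
c=vision.camera("top");crop(c,265,95,395,215,5,"z1.png");cv2.imwrite("pics/ztop.png",c["pixels"])
s=vision.camera("side");crop(s,285,185,405,285,6,"z2.png")
E
```

```text
t 34.98 pos [ 0.527  -0.0833  0.1429] F [ 0.9 -0.7  0.8] w 0.0302 x [0.049 0.999 0.008] y [ 0.441 -0.015 -0.898] q [-0.7  -0.33  0.69  2.22  0.32  0.73  1.34]
```

View pics/z1.png

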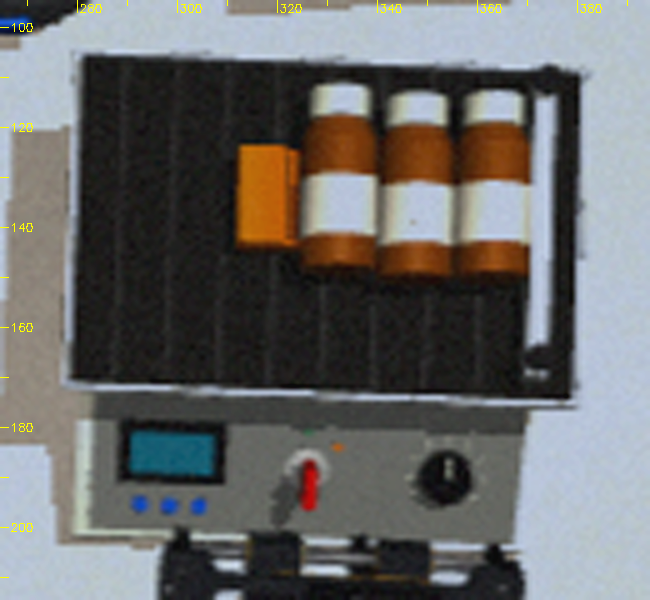

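View pics/z2.png

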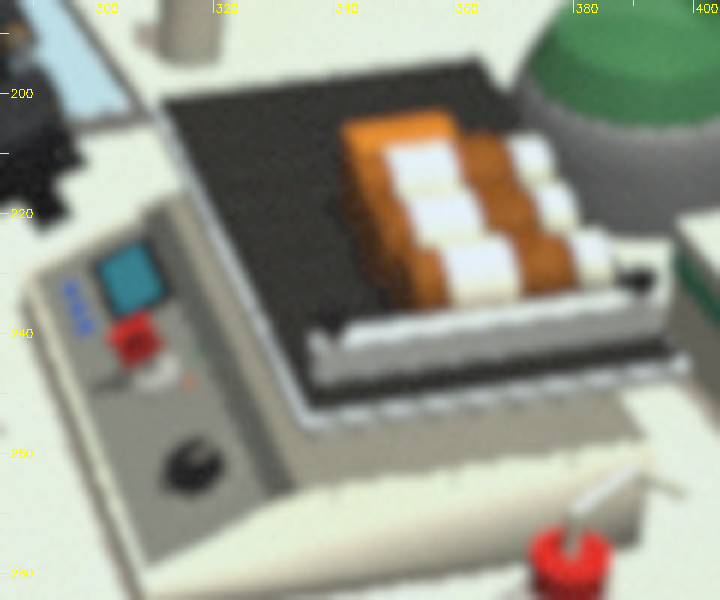

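The key is back upright at (326,192), and the row and chock have not moved. A last numeric check of the row and the bystanders, then hand in.

```bash
python3 - <<'E'
from plan import *
c=vision.camera("top")
R1=lambda x,y,z:ray(c,265+x/5-.5,95+y/5-.5,z)
for n,a,b in(("a",(494,90),(491,278)),("b",(418,92),(415,278)),("c",(342,83),(338,270)),("rail",(545,90),(538,352))):
    A,B=R1(*a,.157),R1(*b,.157);d=A-B;m=(A+B)/2; print(n,m.round(4),"yaw",np.degrees(np.arctan2(d[1],d[0])).round(1))
E
```

```text
a [ 0.7238 -0.1792  0.157 ] yaw -1.1
b [ 0.723  -0.1357  0.157 ] yaw -1.0
c [ 0.7277 -0.0918  0.157 ] yaw -1.2
rail [ 0.7026 -0.2072  0.157 ] yaw -1.7
```

View pics/ztop.png

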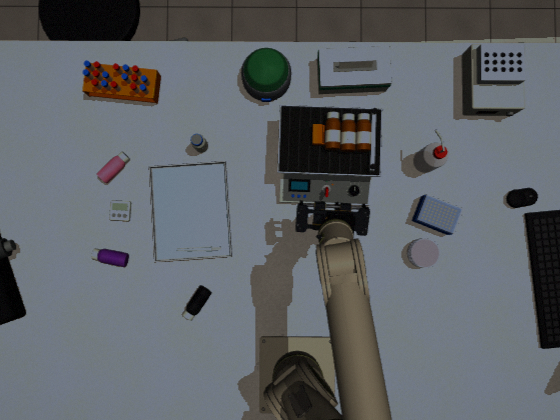

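```bash
python3 - <<'E'
from bench import r
print(r.close_job())
E
```

```text
the job is handed in; nothing more can be done
None
```

I finished every step of the job and handed it in at about 35 s of the 72 s allowed; handing in reports no verdict.

**What I did:** I laid the amber bottle from the tray on the mat as third in the row. I set the chock behind it, slope towards the bottles, and slid it up until the row stalled against the rail at about 7 N. Only then did I turn the key to its stop (tool at 51°, 0.53 N m reaction), bring it back and let go.

**Last checks:**

| Check | Measured | Wanted |
|---|---|---|
| Bottle a, distance from rail | about 28.5 mm | 26–35 mm |
| Bottle b, distance from rail | about 72 mm | 70–80 mm |
| Bottle c, distance from rail | about 116 mm | 114–125 mm |
| Bottles parallel to rail | within about 1° | within 7° |
| Bottles along the rail | about 6–11 mm off its middle | within 30 mm |
| Chock (from arm position at the stall) | 0.151 m from the rail | 0.1507 m for a closed row |

The key stands upright at run in both pictures, but I did not measure its angle. No bystander appears moved in the last top view.

**What disagreed:**
- **Tool length:** the real fingertips sit about 38 mm short of the reported TCP, measured along the tool. A trial close above the bottle showed it, and I corrected for it from then on.
- **Tray contact:** while finding that offset, the fingertips pressed on the tray floor once with about 45 N on the wrist (limit 120 N). The fingers made this contact, not the arm or the gripper's body, which have the 40 N limit.

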